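Put the bench chisels back in their rack by blade width

ROBOT

A 7-joint arm with a two-finger parallel gripper is mounted at the origin on a cart in front of the work surface, level with it; the furniture and walls round the work are solid. World frame = base frame: x ahead of the robot, y to its left, z up, the work surface at z = 0. Lengths are in m, angles in rad, forces in N, time in s.
With the tool pointing down it reaches from about 0.4 to 0.875 m from the base axis. Payload 19.3 kg.
Tool frame: the origin (TCP) lies between the finger pads; the fingertips stand 17 mm ahead of it and the grasp point (between the pads) lies 2 mm behind it; x points along the fingers, y is the direction in which the jaws open and shut, and the axes are right-handed (so a half turn about x gives the same grasp; the last joint's range is limited). The gripper opens to 85 mm and grips with 20 to 120 N. Pads are 22 mm wide; open, the fingers measure 114 mm over their backs; the gripper's body (76 mm by 85 mm) begins 54 mm behind the grasp point. The pads swing forward as they close: fully open they stand 13 mm farther back than shut.
Start: joints at [-1.358, 0.521, -0.036, 1.599, 0.021, 1.021, -0.113], TCP at [0.174, 0.6, 0.209] pointing down, gripper open.
Joint ranges: [-2.91, 2.91], [-0.3, 2.13], [-1.5, 1.42], [0.17, 2.43], [-1.26, 4.41], [0.16, 1.93], [-2.52, 2.52]. Speed limits (rad/s): [1.89, 1.89, 2.39, 2.39, 3.01, 3.01, 3.01].

INTERFACE

Orientations are given as [roll, pitch, yaw] about the fixed x, y, z axes, in that order (R = Rz(yaw) Ry(pitch) Rx(roll)).
In Python, from workcell import bot gives the robot as it stands.
- The arm moves only by the shell command python3 -m creep 'ROWS' [FORCE]. ROWS is JSON, a list of rows, each an object of numbers: "wx", "wy", "wz": the turn, a rotation vector about the tool's x, y, z in degrees; "tx", "ty", "tz": the shift along the tool's x, y, z in m; "claw": the closure, from 0 (fully open) to 1 (shut). A call has 1 to 8 rows; each row is the pose to reach, as a shift and turn from the pose measured when the call began, along the tool's axes at that moment; what a row does not reach only later rows make up. A row lasts 1/10 s, in which the tool goes at most 50 mm and 8.59 degrees, less where a joint would pass 70% of its speed; a pose out of reach is approached as far as the arm can. A call with a gripper value outside its range is refused whole. The fingers move at their own pace and stop on an object; FORCE is the grip in N (left out, the last holds). Time passes only in rows, so rows that repeat a pose let the fingers close. It gives the time, the measured TCP pose, the force and the opening at its end, in the units of the state.
- bot.observe(): the state, without advancing time (a new reading comes with each control period).
- bot.grab_frame(name): name is "side" or "top" or "wrist"; returns the picture (420x560x3 uint8, blue, green, red); there is no depth.
- bot.get_calibration(name): a dict with "fx", "fy", "cx", "cy" (pixels), "R" (3x3) and "t" (3): a world point X has camera coordinates R X + t. Camera axes: x right, y down, z forward; pixel columns grow to the right and rows downward; lengths in m; the calibration is good to about 2 mm. The wrist camera is an equidistant fisheye: a pixel r from the principal point sees the ray r / f radians off the axis. A picture is of the moment at which its call begins: read the wrist's pose just before it. get_calibration takes no time and is no camera call; for the wrist camera it gives the pose at the moment of the call.
- bot.job_done(): hands the job in, once; it reports no verdict.
The state is a dict: "clock": time; "qpos": joint angles; "qd": joint speeds; "joint_efforts": joint torques, N m; "position": TCP position; "tool_rot": TCP orientation; "force": force on the tool from outside, world axes, zero at the start; "moment": the same for the moment, N m; "grip_width": finger opening in m.
Only numpy, scipy, OpenCV 4.12 (cv2) and the standard library are available. Lean on these libraries where they do the work, as an engineer would, in place of code of your own. Each camera call takes 0.05 s, during which the arm holds its last target.

TASK

Put the four bench chisels lying on the bench back into the chisel rack in order of blade width, the narrowest at the left end as you stand and the widest at the right, one to each holder. Each handle lies down in both notches of its holder, centred along it, with the blade flat and pointing away from you. Leave the glue bottle and the amber jar standing where they are.

Things in the scene. Friction and masses are not known exactly. Their poses are not given: they have to be found in the camera images.
- chisel_6mm_grip (a point): Bench chisel: steel blade 6 mm wide, yellow handle, 235 mm long, 160 g, lying blade away from the robot. Point: middle of the handle (round, 26 wide, 29 high, 115 long), near the balance point, 14.5 mm above the bench: grasp here, across the handle. Axes: +y along the chisel to the butt (57.5 mm off), -y to the cutting edge (177.5 mm off), x across, z up.
- chisel_12mm_grip (a point): Bench chisel: steel blade 12 mm wide, yellow handle, 245 mm long, 160 g, lying blade away from the robot. Point: middle of the handle (round, 26 wide, 29 high, 115 long), near the balance point, 14.5 mm above the bench: grasp here, across the handle. Axes: +y along the chisel to the butt (57.5 mm off), -y to the cutting edge (187.5 mm off), x across, z up.
- chisel_20mm_grip (a point): Bench chisel: steel blade 20 mm wide, plain wooden handle, 250 mm long, 160 g, lying blade away from the robot. Point: middle of the handle (round, 26 wide, 29 high, 115 long), near the balance point, 14.5 mm above the bench: grasp here, across the handle. Axes: +y along the chisel to the butt (57.5 mm off), -y to the cutting edge (192.5 mm off), x across, z up.
- chisel_24mm_grip (a point): Bench chisel: steel blade 24 mm wide, red handle, 255 mm long, 160 g, lying blade away from the robot. Point: middle of the handle (round, 26 wide, 29 high, 115 long), near the balance point, 14.5 mm above the bench: grasp here, across the handle. Axes: +y along the chisel to the butt (57.5 mm off), -y to the cutting edge (197.5 mm off), x across, z up.
- holder_a_seat (a point): One of 4 identical fixed brown wooden holders, about 60 mm apart in a row on a low plywood board; its letter says nothing of its place. 92 long (x), 50 wide: 2 uprights, 12 thick, 80 apart, each with a 90 degree notch, 44 wide, 22 deep, that centres a handle. Point: middle of a seated handle, 39.5 mm above the bench; floor 24 below it, uprights' tops 3 above. +x away from robot (blade end), +y left along the row.
- holder_b_seat (a point): One of 4 identical fixed brown wooden holders, about 60 mm apart in a row on a low plywood board; its letter says nothing of its place. 92 long (x), 50 wide: 2 uprights, 12 thick, 80 apart, each with a 90 degree notch, 44 wide, 22 deep, that centres a handle. Point: middle of a seated handle, 39.5 mm above the bench; floor 24 below it, uprights' tops 3 above. +x away from robot (blade end), +y left along the row.
- holder_c_seat (a point): One of 4 identical fixed brown wooden holders, about 60 mm apart in a row on a low plywood board; its letter says nothing of its place. 92 long (x), 50 wide: 2 uprights, 12 thick, 80 apart, each with a 90 degree notch, 44 wide, 22 deep, that centres a handle. Point: middle of a seated handle, 39.5 mm above the bench; floor 24 below it, uprights' tops 3 above. +x away from robot (blade end), +y left along the row.
- holder_d_seat (a point): One of 4 identical fixed brown wooden holders, about 60 mm apart in a row on a low plywood board; its letter says nothing of its place. 92 long (x), 50 wide: 2 uprights, 12 thick, 80 apart, each with a 90 degree notch, 44 wide, 22 deep, that centres a handle. Point: middle of a seated handle, 39.5 mm above the bench; floor 24 below it, uprights' tops 3 above. +x away from robot (blade end), +y left along the row.
- amber_jar_center (a point): Small amber jar with a black lid, 46 mm across and 59 mm high, standing on the bench beyond the chisels: a bystander. The point is its centre.
- glue_bottle_center (a point): White glue bottle, 46 mm across and 101 mm high, standing on the bench beyond the chisels: a bystander, easily knocked over. The point is on its axis, 50 mm up.

How it is judged:
By the outcome, as a careful person would: the job done as asked, in the order asked, and still so for the second after the job is handed in, with the robot touching nothing.
It also fails if it takes over 96 s, if anything falls off the work surface, if the arm or the gripper's body presses on something with over 40 N, if the wrist force passes 120 N, or if a joint passes its speed limit or range.

## Working session

There is one attempt and no reset: what is moved stays moved. The work goes in short steps, Python scripts to look and compute and a shell command to move; the robot and the scene stay as the last step left them, time stands still between calls to the robot, and variables do not carry over. Pictures are saved under pics/ and viewed, and the job is handed in when it is done.

```bash
ls; mkdir -p pics
python3 - <<'E'
from workcell import bot
import cv2
s=bot.observe(); print(s)
for n in ("top","side","wrist"):
    c=bot.get_calibration(n); print(n,c)
    cv2.imwrite(f"pics/{n}0.png",bot.grab_frame(n))
E
```

```text
pics
{'clock': 0.0, 'qpos': array([-1.35817425,  0.52204425, -0.03632528,  1.59997002,  0.02118584,
        1.02108181, -0.11284114]), 'qd': array([ 1.95045876e-05,  2.12986492e-04,  7.01751819e-04, -3.91389230e-04,
        6.05995800e-04, -8.71033771e-04,  9.66816343e-04]), 'joint_efforts': array([ 1.18108732e-03, -9.27109981e+01,  1.98014684e+00, -3.69928586e+01,
        1.78740505e-02,  8.23478505e-03,  9.20696351e-06]), 'position': array([0.17435363, 0.59983151, 0.20812052]), 'tool_rot': array([-1.5105786 ,  1.56967728, -1.79346172]), 'force': array([-0.42596511,  0.74475651, -0.50978083]), 'moment': array([0.00270686, 0.00819018, 0.03309699]), 'grip_width': 0.08534007085997695}
top {'fx': 430.20749349713685, 'fy': 430.20749349713685, 'cx': 287.9720584845922, 'cy': 205.7687862022691, 'R': array([[-0.15605965, -0.98774343, -0.00288012],
       [-0.966507  ,  0.15330452, -0.20582016],
       [ 0.20373905, -0.02933656, -0.9785856 ]]), 't': array([-0.02864312,  0.61729416,  1.07286298])}
side {'fx': 484.31786541343337, 'fy': 484.31786541343337, 'cx': 278.17210071511806, 'cy': 210.3278118603187, 'R': array([[ 0.99763857, -0.06777637,  0.01112004],
       [-0.03075196, -0.58555933, -0.81004604],
       [ 0.06141343,  0.80779121, -0.58626082]]), 't': array([-0.60419405,  0.0289545 ,  1.05517631])}
wrist {'fx': 325.19226210127806, 'fy': 325.19226210127806, 'cx': 283.62455647799857, 'cy': 208.68268541067428, 'R': array([[ 0.27755278,  0.96070898, -0.00164624],
       [ 0.92311737, -0.26621697,  0.27745783],
       [ 0.26611797, -0.07852886, -0.96073641]]), 't': array([-0.62521644, -0.03681759,  0.37876082])}
```

View pics/top0.png

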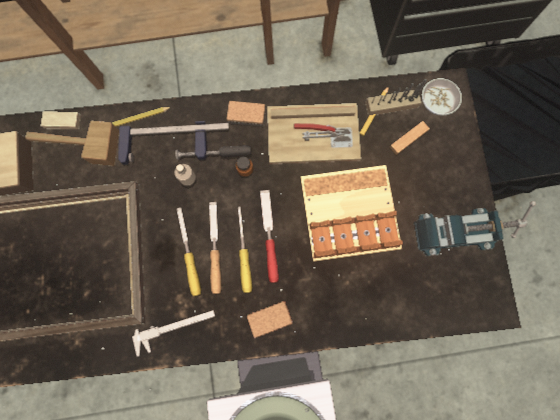

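View pics/side0.png

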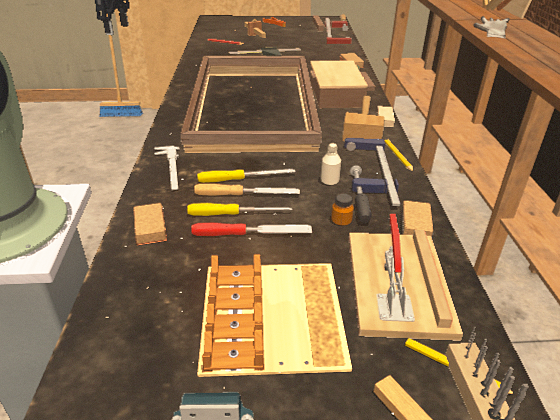

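View pics/wrist0.png

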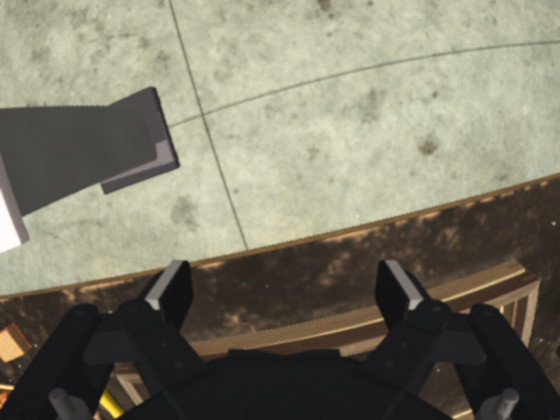

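Run:
```python
import cv2
t=cv2.imread("pics/top0.png"); s=cv2.imread("pics/side0.png")
def crop(im,x0,y0,x1,y1,k,n):
    c=cv2.resize(im[y0:y1,x0:x1],None,fx=k,fy=k,interpolation=cv2.INTER_CUBIC)
    for x in range(-(-x0//10)*10,x1,10):
        cv2.line(c,((x-x0)*k,0),((x-x0)*k,6 if x%50 else 16),(0,255,0),1)
        if x%50==0: cv2.putText(c,str(x),((x-x0)*k,28),0,.45,(0,255,0),1)
    for y in range(-(-y0//10)*10,y1,10):
        cv2.line(c,(0,(y-y0)*k),(6 if y%50 else 16,(y-y0)*k),(0,255,0),1)
        if y%50==0: cv2.putText(c,str(y),(18,(y-y0)*k),0,.45,(0,255,0),1)
    cv2.imwrite("pics/"+n,c)
crop(t,165,180,295,300,5,"tc.png")
crop(t,295,160,410,265,5,"tr.png")
crop(s,180,160,320,245,5,"sc.png")
crop(s,190,250,360,380,4,"sr.png")
```

```text
(no output)
```

View pics/tc.png

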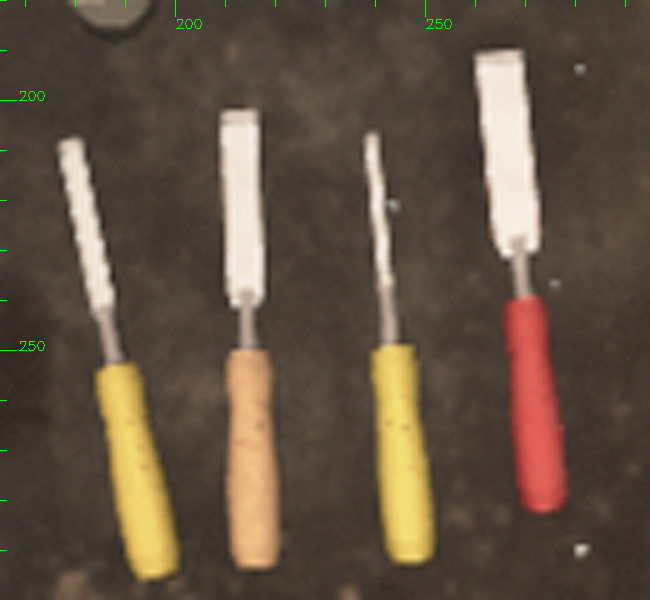

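View pics/tr.png

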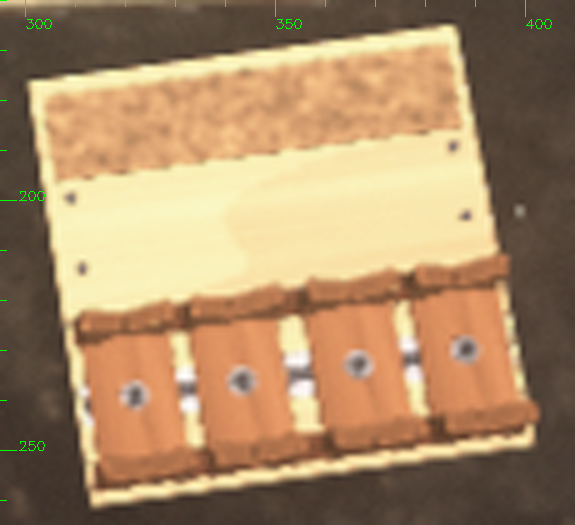

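View pics/sc.png

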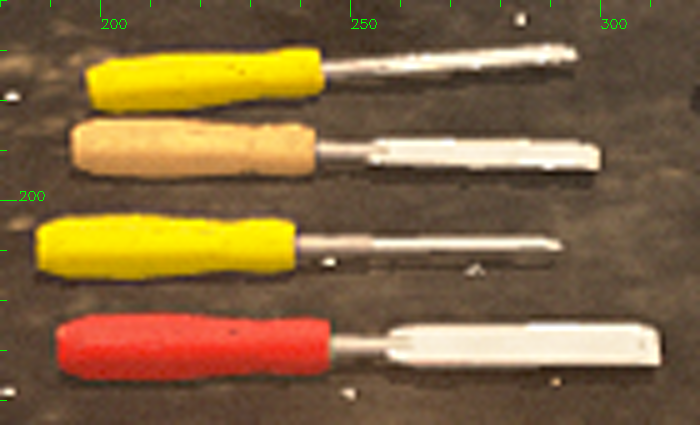

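View pics/sr.png

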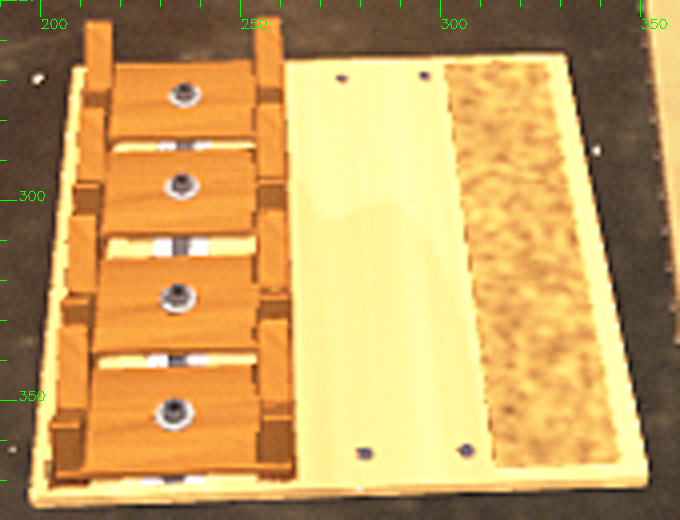

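```bash
cat > h.py <<'E'
import numpy as np
from workcell import bot
from scipy.spatial.transform import Rotation as Ro
def ray(n,u,v,c=None):
    c=c or bot.get_calibration(n); R=np.array(c["R"]);t=np.array(c["t"])
    x=(u-c["cx"])/c["fx"]; y=(v-c["cy"])/c["fy"]
    if n=="wrist":
        r=np.hypot(x,y); d=np.array([x/r*np.sin(r),y/r*np.sin(r),np.cos(r)]) if r>0 else np.array([0,0,1.])
    else: d=np.array([x,y,1.])
    return -R.T@t, R.T@d
def onz(n,u,v,z,c=None):
    o,d=ray(n,u,v,c); return o+d*(z-o[2])/d[2]
def tri(a,b):
    A=np.zeros((3,3));B=np.zeros(3)
    for o,d in (a,b):
        d=d/np.linalg.norm(d);P=np.eye(3)-np.outer(d,d);A+=P;B+=P@o
    return np.linalg.solve(A,B)
E
python3 - <<'E'
from h import *
np.set_printoptions(precision=4,suppress=True)
D={'12':[(196,295.2),(188.6,253),(179,208),(197.4,177.2),(244.6,174.2),(295.4,170.8)],
'20':[(215.8,293.4),(214.8,250),(212.8,202.4),(194.4,189.4),(243.2,190),(300,191.4)],
'6':[(247,292.4),(243.6,249.4),(239.2,206.8),(187.2,209.4),(239.2,208.6),(292.4,209)],
'24':[(273.6,282),(270,239.6),(264.8,190.4),(191.4,229.6),(246,229.4),(312,229)]}
for k,p in D.items():
    for n,q in (("top",p[:3]),("side",p[3:])):
        b,e,t=[onz(n,*x,z) for x,z in zip(q,(.0145,.0145,.012))]
        d=t-b; L=np.linalg.norm(d[:2]);m=(b+e)/2
        print(k,n,"mid",m[:2],"handle",np.linalg.norm(e-b),"L",L,"yaw",np.degrees(np.arctan2(d[1],d[0])), "mid from tip/butt",(b+t)[:2]/2)
T=[(321.8,239),(343.2,236),(366.6,232.8),(388,229.6)]
S=[(236,273.25),(235.2,296.3),(234.2,324.2),(233.5,352.8)]
for a,b in zip(T,S):
    print(onz("top",*a,.0155),onz("side",*b,.0155),tri(ray("top",*a),ray("side",*b)))
print("board corners top",[onz("top",u,v,.01)[:2] for u,v in((301,176.5),(386,165.5),(313.5,261),(402,248))])
print("board corners side",[onz("side",u,v,.01)[:2] for u,v in((331,264),(352,371.5),(208,266.5),(197.5,375))])
E
```

```text
12 top mid [0.4718 0.1555] handle 0.11432093685859958 L 0.24316328125338174 yaw 4.815668122686302 mid from tip/butt [0.5359 0.1621]
12 side mid [0.4743 0.1507] handle 0.1162111864765794 L 0.2452886311203746 yaw 5.217780462584609 mid from tip/butt [0.5385 0.1578]
20 top mid [0.4685 0.0939] handle 0.11518253574548984 L 0.2478816952344714 yaw -4.98027514100589 mid from tip/butt [0.5347 0.0888]
20 side mid [0.4705 0.0881] handle 0.11552378840525745 L 0.25016609603486906 yaw -4.024950924305345 mid from tip/butt [0.5377 0.0835]
6 top mid [0.4581 0.0143] handle 0.11456512501448796 L 0.23367174780614353 yaw -2.4969497421727733 mid from tip/butt [0.5176 0.0124]
6 side mid [0.4606 0.0103] handle 0.11578762297038424 L 0.23528416699419147 yaw -1.7830005520540404 mid from tip/butt [0.5203 0.0081]
24 top mid [ 0.4736 -0.0598] handle 0.1139571340932399 L 0.25307828023389073 yaw -2.9998225226110184 mid from tip/butt [ 0.5431 -0.0628]
24 side mid [ 0.4752 -0.0648] handle 0.1150983436469642 L 0.25546322124129384 yaw -1.8991902444945905 mid from tip/butt [ 0.5453 -0.0662]
[ 0.5099 -0.2026  0.0155] [ 0.5119 -0.2018  0.0155] [ 0.5109 -0.2024  0.0158]
[ 0.5089 -0.2614  0.0155] [ 0.5106 -0.2614  0.0155] [ 0.5098 -0.2613  0.0152]
[ 0.5076 -0.3259  0.0155] [ 0.5092 -0.3257  0.0155] [ 0.5084 -0.3258  0.0154]
[ 0.5071 -0.3851  0.0155] [ 0.5084 -0.3841  0.0155] [ 0.5078 -0.3848  0.0163]
board corners top [array([ 0.6938, -0.1757]), array([ 0.688 , -0.4181]), array([ 0.4553, -0.1707]), array([ 0.4524, -0.4138])]
board corners side [array([ 0.6968, -0.1801]), array([ 0.6909, -0.4257]), array([ 0.4576, -0.174 ]), array([ 0.4536, -0.4177])]
```

```bash
cat >> h.py <<'E'
def goal(p,yaw,s=None):
    """tool down, jaw axis square to the chisel; print the shift/turn in current tool axes"""
    s=s or bot.observe(); R=Ro.from_euler('xyz',s['tool_rot']); 
    best=None
    for sg in (1,-1):
        a=np.radians(yaw); x=np.array([0,0,-1.]); y=sg*np.array([-np.sin(a),np.cos(a),0])
        G=Ro.from_matrix(np.c_[x,y,np.cross(x,y)]); w=np.degrees((R.inv()*G).as_rotvec())
        if best is None or np.linalg.norm(w)<np.linalg.norm(best): best=w
    t=R.inv().apply(np.array(p)-s['position'])
    np.set_printoptions(precision=4,suppress=True)
    print("clock %.2f pos"%s['clock'],s['position'],"F",s['force'],"w",round(s['grip_width'],4),"q7",round(s['qpos'][6],2))
    print("shift mm",(t*1e3).round(1),"turn",best.round(2))
E
python3 - <<'E'
from h import *
s=bot.observe();print(Ro.from_euler('xyz',s['tool_rot']).as_matrix())
goal([.473,.153,.12],5)
goal([.473,.153,.021],5)
for n,u,v in (("top",184,183),("top",245,172),("side",331,182),("side",343,222)): print(onz(n,u,v,0))
E
```

```text
[[-1.81117293e-04  2.79052900e-01  9.60275714e-01]
 [-8.36250541e-04  9.60275351e-01 -2.79052952e-01]
 [-9.99999634e-01 -8.53572401e-04  5.94356662e-05]]
clock 0.15 pos [0.1744 0.5999 0.2083] F [-0.0006 -0.0802  0.7381] w 0.0852 q7 -0.11
shift mm [  88.6 -345.7  411.5] turn [-21.2   -0.01   0.05]
clock 0.15 pos [0.1744 0.5999 0.2083] F [-0.0006 -0.0802  0.7381] w 0.0852 q7 -0.11
shift mm [ 187.6 -345.7  411.5] turn [-21.2   -0.01   0.05]
[0.7297 0.1535 0.    ]
[ 0.7346 -0.0214  0.    ]
[0.7464 0.1308 0.    ]
[ 0.7474 -0.034   0.    ]
```

```bash
python3 -m creep '[{"tx":0.005,"ty":-0.03,"tz":0.035,"wx":-3,"claw":0.45},{"tx":0.01,"ty":-0.06,"tz":0.07,"wx":-6,"claw":0.45},{"tx":0.015,"ty":-0.09,"tz":0.105,"wx":-9,"claw":0.45},{"tx":0.02,"ty":-0.12,"tz":0.14,"wx":-12,"claw":0.45},{"tx":0.03,"ty":-0.15,"tz":0.175,"wx":-15,"claw":0.45},{"tx":0.04,"ty":-0.18,"tz":0.21,"wx":-18,"claw":0.45},{"tx":0.05,"ty":-0.21,"tz":0.245,"wx":-21,"claw":0.45},{"tx":0.05,"ty":-0.24,"tz":0.28,"wx":-21,"claw":0.45}]' 60
python3 - <<'E'
from h import *
goal([.473,.153,.12],5)
E
```

```text
clock 0.15 pos [0.1744 0.5999 0.2083] F [-0.0006 -0.0802  0.7381] w 0.0852 q7 -0.11
shift mm [  88.6 -345.7  411.5] turn [-21.2   -0.01   0.05]$[0]: bad value
```

```bash
python3 -m creep '[{"wx":-3,"wy":0,"wz":0,"tx":0.005,"ty":-0.03,"tz":0.035,"claw":0.45},{"wx":-6,"wy":0,"wz":0,"tx":0.01,"ty":-0.06,"tz":0.07,"claw":0.45}]' 60; python3 -m creep --help | head -30
```

```text
clock: 0.35
position: [0.2246, 0.5219, 0.1976]
tool_rot: [-1.674, 1.569, -1.848]
force: [1.7, 0.2, 0.6]
grip_width: 0.059invalid input: not JSON, or not a number
```

Run:
```python
from h import *
goal([.473,.153,.13],5)
```

```text
clock 0.35 pos [0.2246 0.5219 0.1976] F [1.7373 0.2352 0.5991] w 0.059 q7 0.1
shift mm [  68.  -320.3  308.5] turn [-14.97  -0.02   0.08]
```

```bash
python3 -m creep '[{"wx":-3,"wy":0,"wz":0,"tx":0.01,"ty":-0.035,"tz":0.034,"claw":0.45},{"wx":-6,"wy":0,"wz":0,"tx":0.02,"ty":-0.07,"tz":0.068,"claw":0.45},{"wx":-9,"wy":0,"wz":0,"tx":0.03,"ty":-0.105,"tz":0.1,"claw":0.45},{"wx":-12,"wy":0,"wz":0,"tx":0.04,"ty":-0.14,"tz":0.135,"claw":0.45},{"wx":-15,"wy":0,"wz":0,"tx":0.05,"ty":-0.175,"tz":0.17,"claw":0.45},{"wx":-15,"wy":0,"wz":0,"tx":0.06,"ty":-0.21,"tz":0.2,"claw":0.45},{"wx":-15,"wy":0,"wz":0,"tx":0.068,"ty":-0.245,"tz":0.235,"claw":0.45},{"wx":-15,"wy":0,"wz":0,"tx":0.068,"ty":-0.28,"tz":0.27,"claw":0.45}]' 60
python3 - <<'E'
from h import *
goal([.473,.153,.12],5)
E
```

```text
clock: 1.15
position: [0.4423, 0.1973, 0.1291]
tool_rot: [-2.32, 1.568, -2.231]
force: [0.7, 0.9, -0.1]
grip_width: 0.0472
clock 1.15 pos [0.4423 0.1973 0.1291] F [ 0.6986  0.9209 -0.0595] w 0.0472 q7 1.09
shift mm [  9.2 -46.8  26.7] turn [ 0.06 -0.1   0.11]
```

Moving well. Get above the 12 mm chisel and check with the wrist camera.

```bash
python3 -m creep '[{"wx":0,"wy":0,"wz":0,"tx":0.005,"ty":-0.035,"tz":0.02,"claw":0.45},{"wx":0,"wy":0,"wz":0,"tx":0.009,"ty":-0.047,"tz":0.027,"claw":0.45},{"wx":0,"wy":0,"wz":0,"tx":0.009,"ty":-0.047,"tz":0.027,"claw":0.45}]' 60
python3 - <<'E'
from h import *
import cv2
goal([.473,.153,.021],5)
c=bot.get_calibration("wrist"); im=bot.grab_frame("wrist"); cv2.imwrite("pics/w1.png",im)
R=np.array(c["R"]);t=np.array(c["t"])
def proj(X):
    X=R@np.array(X)+t; th=np.arctan2(np.hypot(*X[:2]),X[2]); a=np.arctan2(X[1],X[0])
    return c["cx"]+c["fx"]*th*np.cos(a),c["cy"]+c["fx"]*th*np.sin(a)
for n,m in (("12",(.473,.153)),("20",(.4695,.091)),("6",(.4595,.0123))): print(n,proj([*m,.0145]))
d=np.array([np.cos(np.radians(5)),np.sin(np.radians(5)),0])
p=np.array([.473,.153,.0145]); print("butt",proj(p-d*.0575),"neck",proj(p+d*.0575))
E
```

```text
clock: 1.45
position: [0.4739, 0.1509, 0.1196]
tool_rot: [-2.338, 1.567, -2.253]
force: [0.1, 0.9, -0.3]
grip_width: 0.0473
clock 1.45 pos [0.4739 0.1509 0.1196] F [ 0.1298  0.8813 -0.3271] w 0.0473 q7 1.2
shift mm [98.6  2.4 -0.5] turn [-0.14 -0.14  0.15]
12 (np.float64(285.4195037770272), np.float64(199.7817334813092))
20 (np.float64(214.2880752177536), np.float64(189.97563771112834))
6 (np.float64(132.0623247482754), np.float64(173.04167879800025))
butt (np.float64(285.42795302193764), np.float64(132.30994390192348)) neck (np.float64(285.3674446739791), np.float64(260.8383408886951))
```

View pics/w1.png

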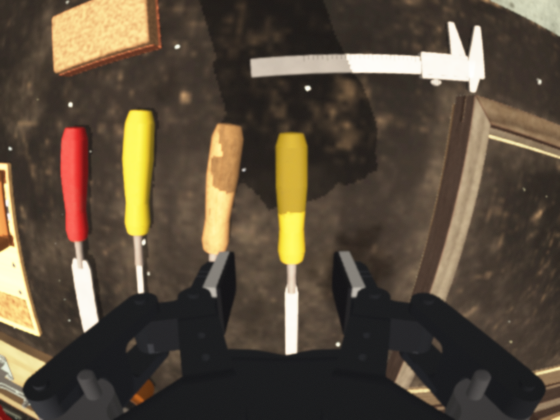

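```bash
python3 -m creep '[{"wx":0,"wy":0,"wz":0,"tx":0.03,"ty":0.006,"tz":-0.001,"claw":0.45},{"wx":0,"wy":0,"wz":0,"tx":0.06,"ty":0.006,"tz":-0.001,"claw":0.45},{"wx":0,"wy":0,"wz":0,"tx":0.085,"ty":0.006,"tz":-0.001,"claw":0.45},{"wx":0,"wy":0,"wz":0,"tx":0.098,"ty":0.006,"tz":-0.001,"claw":0.45},{"wx":0,"wy":0,"wz":0,"tx":0.098,"ty":0.006,"tz":-0.001,"claw":0.45}]' 60
python3 - <<'E'
from h import *
goal([.473,.157,.021],5)
E
```

```text
clock: 2.0
position: [0.4701, 0.1593, 0.0208]
tool_rot: [-2.707, 1.565, -2.618]
force: [-0.1, 0.3, 0.7]
grip_width: 0.0469
clock 2.00 pos [0.4701 0.1593 0.0208] F [-0.0647  0.285   0.6524] w 0.0469 q7 1.17
shift mm [-0.2 -2.5  2.7] turn [ 0.08 -0.28  0.13]
```

```bash
python3 -m creep '[{"wx":0,"wy":0,"wz":0,"tx":0,"ty":-0.002,"tz":0.003,"claw":0.45},{"wx":0,"wy":0,"wz":0,"tx":0,"ty":-0.002,"tz":0.003,"claw":0.8},{"wx":0,"wy":0,"wz":0,"tx":0,"ty":-0.002,"tz":0.003,"claw":0.8},{"wx":0,"wy":0,"wz":0,"tx":0,"ty":-0.002,"tz":0.003,"claw":0.8},{"wx":0,"wy":0,"wz":0,"tx":0,"ty":-0.002,"tz":0.003,"claw":0.8},{"wx":0,"wy":0,"wz":0,"tx":0,"ty":-0.002,"tz":0.003,"claw":0.8}]' 60
python3 - <<'E'
from h import *
goal([.473,.157,.16],5)
E
```

```text
clock: 2.6
position: [0.4733, 0.1576, 0.021]
tool_rot: [-2.71, 1.566, -2.621]
force: [-0.5, 0.1, 0.4]
grip_width: 0.0176
clock 2.60 pos [0.4733 0.1576 0.021 ] F [-0.5413  0.091   0.381 ] w 0.0176 q7 1.18
shift mm [-139.    -0.9   -1. ] turn [ 0.08 -0.26  0.12]
```

Run:
```python
from h import *
import cv2
for n in ("wrist","side","top"): cv2.imwrite(f"pics/{n}2.png",bot.grab_frame(n))
s=cv2.imread("pics/side2.png")[120:260,120:340]
w=cv2.imread("pics/wrist2.png")
cv2.imwrite("pics/s2c.png",cv2.resize(s,None,fx=3,fy=3))
```

```text
(no output)
```

View pics/s2c.png

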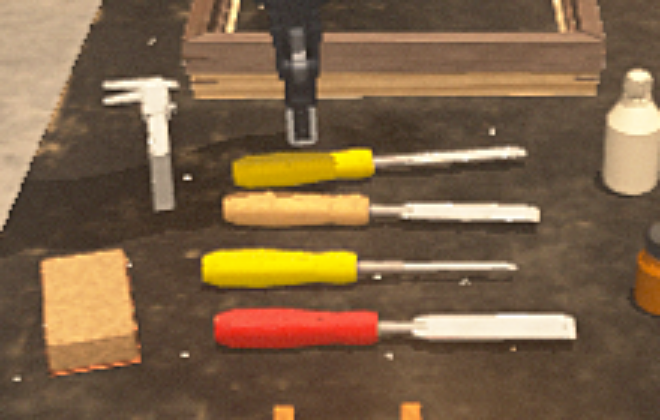

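View pics/wrist2.png

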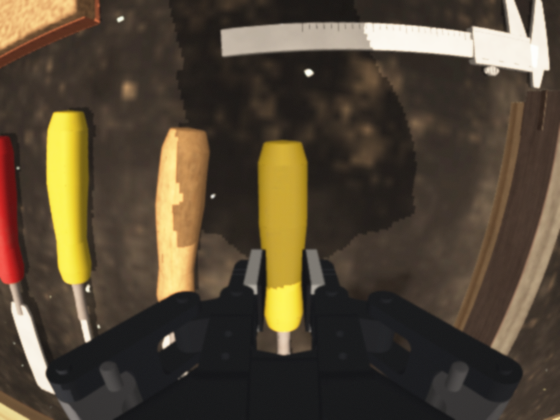

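Run:
```python
from h import *
import cv2
def proj(n,X):
    c=bot.get_calibration(n); X=np.array(c["R"])@np.array(X)+c["t"]; return (X[:2]/X[2]*c["fx"]+[c["cx"],c["cy"]]).round(1)
s=bot.observe(); p=s['position']; x=Ro.from_euler('xyz',s['tool_rot']).apply([1,0,0]); print(p,x)
for n in("side","top"): print(n,proj(n,p),"tip",proj(n,p+.017*x))
t=cv2.imread("pics/top2.png")[180:320,130:290]; cv2.imwrite("pics/t2c.png",cv2.resize(t,None,fx=4,fy=4))
s=cv2.imread("pics/side2.png")[120:190,180:260]; cv2.imwrite("pics/s2d.png",cv2.resize(s,None,fx=7,fy=7,interpolation=cv2.INTER_CUBIC))
```

```text
[0.4732549  0.15756403 0.02080417] [-0.00466425 -0.00267634 -0.99998554]
side [220.6 172.1] tip [221.  177.9]
top [190.9 273.4] tip [192.3 273.7]
```

View pics/t2c.png

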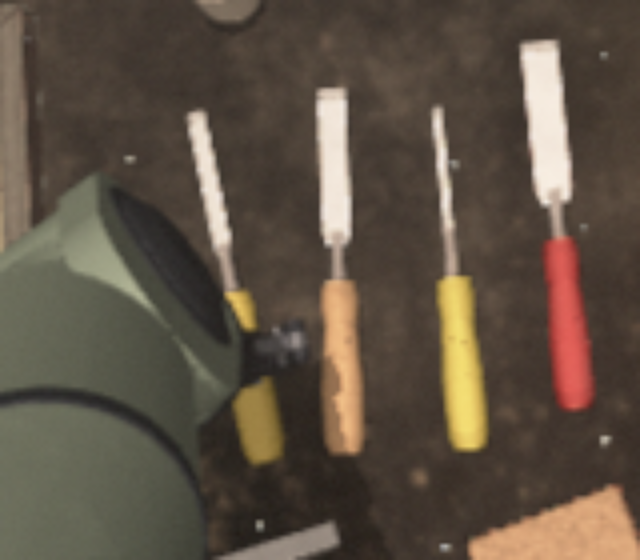

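View pics/s2d.png

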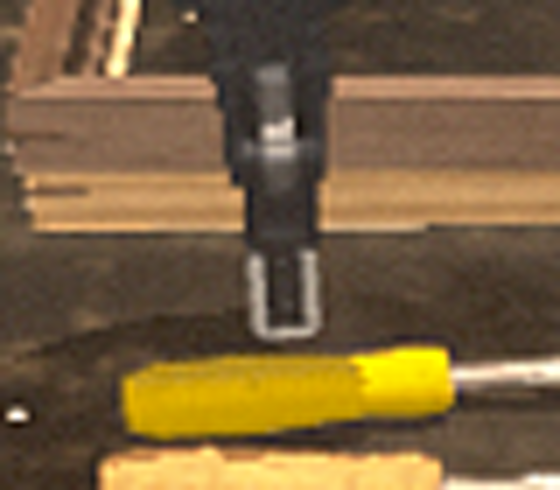

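Run:
```python
from h import *
np.set_printoptions(precision=4,suppress=True)
c=bot.get_calibration("wrist"); R=np.array(c["R"]);C=-R.T@np.array(c["t"]); s=bot.observe()
T=Ro.from_euler('xyz',s['tool_rot'])
print("cam",C,"in tool",T.inv().apply(C-s['position']))
for z in (.0145,0,-.0145,-.03):
  b=onz("wrist",283,143,z,c);e=onz("wrist",285,330,z,c);w=onz("wrist",259,200,z,c)-onz("wrist",307,200,z,c)
  print(z,b,e,np.linalg.norm(b-e),np.linalg.norm(w))
# start values
R0=np.array([[0.27755278,0.96070898,-0.00164624],[0.92311737,-0.26621697,0.27745783],[0.26611797,-0.07852886,-0.96073641]]);t0=np.array([-0.62521644,-0.03681759,0.37876082])
C0=-R0.T@t0; print("start cam in tool",Ro.from_euler('xyz',[-1.5105786,1.56967728,-1.79346172]).inv().apply(C0-np.array([.17435,.59983,.20812])))
print(s['qpos'])
```

```text
cam [0.4038 0.1525 0.186 ] in tool [-0.1649  0.0008 -0.0704]
0.0145 [0.4166 0.153  0.0145] [0.5334 0.1648 0.0145] 0.11745187107858042 0.026174244430651916
0 [0.4177 0.153  0.    ] [0.5444 0.1658 0.    ] 0.12737944801872905 0.028386612978290475
-0.0145 [ 0.4187  0.153  -0.0145] [ 0.5553  0.1668 -0.0145] 0.1373070249588777 0.03059898152592909
-0.03 [ 0.4199  0.1531 -0.03  ] [ 0.5671  0.1679 -0.03  ] 0.1479192623776573 0.03296392721478414
start cam in tool [-0.165   0.0009 -0.0707]
[-0.4154  0.6278 -0.0336  2.0547  0.045   0.4652  1.1766]
```

Run:
```python
from h import *
import cv2
np.set_printoptions(precision=4,suppress=True)
print(tri(ray("side",220.6,167.9),ray("wrist",285,252)))
def projw(X):
    c=bot.get_calibration("wrist");X=np.array(c["R"])@np.array(X)+c["t"]; th=np.arctan2(np.hypot(*X[:2]),X[2]); a=np.arctan2(X[1],X[0])
    return c["cx"]+c["fx"]*th*np.cos(a),c["cy"]+c["fx"]*th*np.sin(a)
s=bot.observe();T=Ro.from_euler('xyz',s['tool_rot'])
for a in (.017,0,-.013,-.03): print(a,projw(s['position']+T.apply([a,0,0])))
w=cv2.imread("pics/wrist2.png")[220:360,200:370]; cv2.imwrite("pics/w2d.png",cv2.resize(w,None,fx=4,fy=4,interpolation=cv2.INTER_CUBIC))
```

```text
[0.4724 0.1594 0.0309]
0.017 (np.float64(282.1780065966434), np.float64(237.39379431375133))
0 (np.float64(282.04923813446743), np.float64(248.52423273203704))
-0.013 (np.float64(281.9352591469368), np.float64(258.4398234246105))
-0.03 (np.float64(281.7609566233472), np.float64(273.721713033503))
```

View pics/w2d.png

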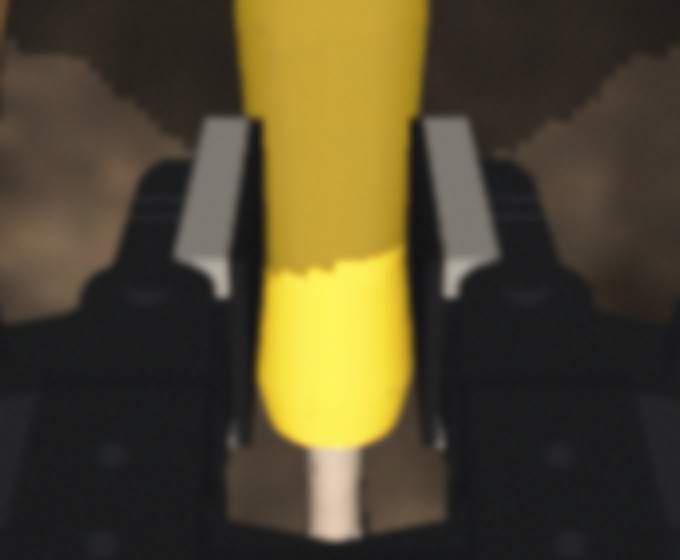

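Run:
```python
from h import *
np.set_printoptions(precision=4,suppress=True)
for z in (.02,.03,.035,.04,.045,.05):
  print(z,[onz("wrist",*p,z)[:2] for p in ((252,249.5),(262,249.5),(304,249.5),(317,249.5))])
for y in (.13,.14,.148):
  o,d=ray("side",220.6,167.9); print(y,o+d*(y-o[1])/d[1])
```

```text
0.02 [array([0.4758, 0.141 ]), array([0.4752, 0.1466]), array([0.4731, 0.1698]), array([0.4725, 0.177 ])]
0.03 [array([0.4714, 0.1417]), array([0.4709, 0.1469]), array([0.4689, 0.1687]), array([0.4684, 0.1755])]
0.035 [array([0.4693, 0.1421]), array([0.4688, 0.1471]), array([0.4668, 0.1682]), array([0.4663, 0.1748])]
0.04 [array([0.4671, 0.1424]), array([0.4666, 0.1473]), array([0.4648, 0.1677]), array([0.4642, 0.174 ])]
0.045 [array([0.4649, 0.1428]), array([0.4645, 0.1475]), array([0.4627, 0.1672]), array([0.4622, 0.1733])]
0.05 [array([0.4628, 0.1431]), array([0.4623, 0.1477]), array([0.4606, 0.1666]), array([0.4601, 0.1726])]
0.13 [0.4756 0.13   0.0492]
0.14 [0.475  0.14   0.0433]
0.148 [0.4745 0.148  0.0385]
```

The side and wrist views both put the fingertips near z≈0.044, above the handle. That is about 40 mm higher than the stated tool geometry. I'll open and descend carefully, watching the force.

```bash
python3 -m creep '[{"wx":0,"wy":0,"wz":0,"tx":0,"ty":0,"tz":0,"claw":0.45},{"wx":0,"wy":0,"wz":0,"tx":0,"ty":0,"tz":0,"claw":0.45},{"wx":0,"wy":0,"wz":0,"tx":0,"ty":0,"tz":0,"claw":0.45},{"wx":0,"wy":0,"wz":0,"tx":0.01,"ty":0,"tz":0.001,"claw":0.45},{"wx":0,"wy":0,"wz":0,"tx":0.02,"ty":0,"tz":0.001,"claw":0.45},{"wx":0,"wy":0,"wz":0,"tx":0.025,"ty":0,"tz":0.001,"claw":0.45},{"wx":0,"wy":0,"wz":0,"tx":0.025,"ty":0,"tz":0.001,"claw":0.45}]' 60
python3 - <<'E'
from h import *
import cv2
goal([.473,.157,-.018],5)
cv2.imwrite("pics/w3.png",bot.grab_frame("wrist")); 
s=bot.grab_frame("side")[100:220,160:320];cv2.imwrite("pics/s3.png",cv2.resize(s,None,fx=4,fy=4,interpolation=cv2.INTER_CUBIC))
E
```

```text
clock: 3.45
position: [0.4735, 0.1573, -0.0053]
tool_rot: [-2.735, 1.564, -2.647]
force: [-0.2, 0.3, 1.3]
grip_width: 0.0471
clock 3.45 pos [ 0.4735  0.1573 -0.0053] F [-0.1528  0.3239  1.3029] w 0.0471 q7 1.17
shift mm [12.7 -0.2 -0.4] turn [ 0.09 -0.38  0.16]
```

View pics/s3.png

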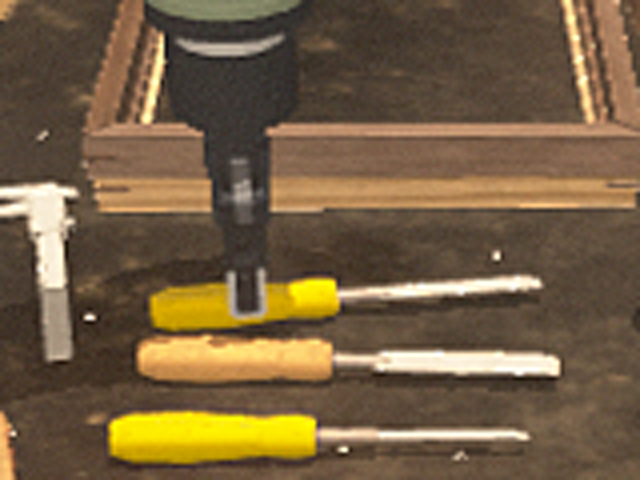

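View pics/w3.png

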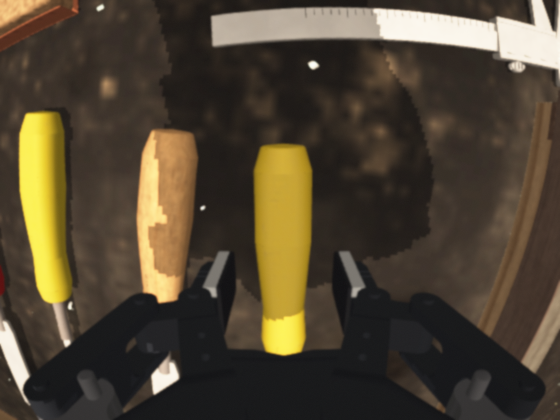

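```bash
python3 -m creep '[{"wx":0,"wy":0,"wz":0,"tx":0.006,"ty":0,"tz":-0.001,"claw":0.45},{"wx":0,"wy":0,"wz":0,"tx":0.011,"ty":0,"tz":-0.001,"claw":0.45},{"wx":0,"wy":0,"wz":0,"tx":0.011,"ty":0,"tz":-0.001,"claw":0.9},{"wx":0,"wy":0,"wz":0,"tx":0.011,"ty":0,"tz":-0.001,"claw":0.9},{"wx":0,"wy":0,"wz":0,"tx":0.011,"ty":0,"tz":-0.001,"claw":0.9},{"wx":0,"wy":0,"wz":0,"tx":0.011,"ty":0,"tz":-0.001,"claw":0.9},{"wx":0,"wy":0,"wz":0,"tx":0.011,"ty":0,"tz":-0.001,"claw":0.9}]' 60
python3 - <<'E'
from h import *
goal([.473,.157,.16],5)
E
```

```text
clock: 4.25
position: [0.473, 0.1574, -0.0153]
tool_rot: [-2.713, 1.565, -2.624]
force: [0.1, -0.7, -1.8]
grip_width: 0.0244
clock 4.25 pos [ 0.473   0.1574 -0.0153] F [ 0.0898 -0.7134 -1.7838] w 0.0244 q7 1.17
shift mm [-175.3   -0.8   -0.9] turn [ 0.08 -0.3   0.14]
```

```bash
python3 -m creep '[{"wx":0,"wy":0,"wz":0,"tx":-0.02,"ty":0,"tz":0,"claw":0.9},{"wx":0,"wy":0,"wz":0,"tx":-0.05,"ty":0,"tz":0,"claw":0.9},{"wx":0,"wy":0,"wz":0,"tx":-0.09,"ty":0,"tz":0,"claw":0.9},{"wx":0,"wy":0,"wz":0,"tx":-0.12,"ty":0,"tz":0,"claw":0.9},{"wx":0,"wy":0,"wz":0,"tx":-0.12,"ty":0,"tz":0,"claw":0.9}]' 60
python3 - <<'E'
from h import *
import cv2
goal([.510,-.2613,.10],-1)
cv2.imwrite("pics/w4.png",bot.grab_frame("wrist")); 
s=bot.grab_frame("side")[60:240,120:360];cv2.imwrite("pics/s4.png",cv2.resize(s,None,fx=3,fy=3,interpolation=cv2.INTER_CUBIC))
E
```

```text
clock: 4.75
position: [0.4755, 0.1584, 0.1081]
tool_rot: [-1.268, 1.57, -1.179]
force: [0.2, -0.3, -2.6]
grip_width: 0.0243
clock 4.75 pos [0.4755 0.1584 0.1081] F [ 0.2299 -0.3053 -2.6338] w 0.0243 q7 1.19
shift mm [   8.4 -421.1   -2.6] turn [6.06 0.01 0.03]
```

View pics/s4.png

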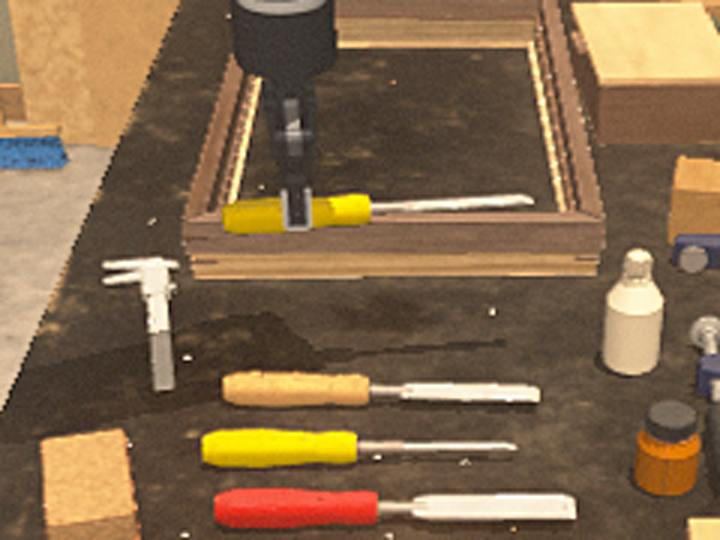

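View pics/w4.png

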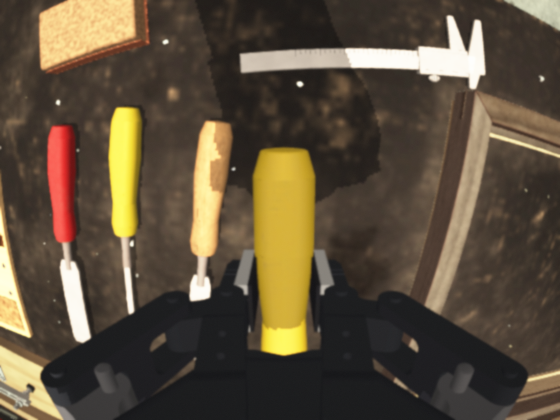

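```bash
python3 -m creep '[{"wx":0,"wy":0,"wz":0,"tx":0,"ty":-0.03,"tz":0,"claw":0.9},{"wx":1,"wy":0,"wz":0,"tx":0,"ty":-0.07,"tz":0,"claw":0.9},{"wx":2,"wy":0,"wz":0,"tx":0,"ty":-0.115,"tz":0,"claw":0.9},{"wx":3,"wy":0,"wz":0,"tx":0,"ty":-0.16,"tz":0,"claw":0.9},{"wx":4,"wy":0,"wz":0,"tx":0,"ty":-0.205,"tz":0,"claw":0.9},{"wx":5,"wy":0,"wz":0,"tx":0.003,"ty":-0.25,"tz":0,"claw":0.9},{"wx":6,"wy":0,"wz":0,"tx":0.003,"ty":-0.295,"tz":0,"claw":0.9},{"wx":6,"wy":0,"wz":0,"tx":0.003,"ty":-0.34,"tz":-0.003,"claw":0.9}]' 60
python3 - <<'E'
from h import *
goal([.510,-.2613,.10],-1)
E
```

```text
clock: 5.65
position: [0.5001, -0.1827, 0.101]
tool_rot: [-2.825, 1.564, -2.842]
force: [0.8, 0.3, -1.3]
grip_width: 0.0241
clock 5.65 pos [ 0.5001 -0.1827  0.101 ] F [ 0.7855  0.3215 -1.2749] w 0.0241 q7 1.79
shift mm [  1.1 -78.4  11.2] turn [ 0.06 -0.35  0.11]
```

```bash
python3 -m creep '[{"wx":0,"wy":-0.3,"wz":0,"tx":0,"ty":-0.04,"tz":0.006,"claw":0.9},{"wx":0,"wy":-0.3,"wz":0,"tx":0,"ty":-0.07,"tz":0.011,"claw":0.9},{"wx":0,"wy":-0.3,"wz":0,"tx":0,"ty":-0.078,"tz":0.011,"claw":0.9},{"wx":0,"wy":-0.3,"wz":0,"tx":0,"ty":-0.078,"tz":0.011,"claw":0.9}]' 60
python3 - <<'E'
from h import *
import cv2
goal([.510,-.2613,.01],-1)
c=bot.get_calibration("wrist"); s=bot.observe()
cv2.imwrite("pics/w5.png",bot.grab_frame("wrist"))
cv2.imwrite("pics/s5.png",bot.grab_frame("side"))
def projw(X):
    X=np.array(c["R"])@np.array(X)+c["t"]; th=np.arctan2(np.hypot(*X[:2]),X[2]); a=np.arctan2(X[1],X[0])
    return c["cx"]+c["fx"]*th*np.cos(a),c["cy"]+c["fx"]*th*np.sin(a)
T=Ro.from_euler('xyz',s['tool_rot'])
for d in (-.0575,.0575): print("handle end expected",projw(s['position']+T.apply([-.030,0,d])))
for q in ((.5109,-.2024),(.5084,-.3258),(.5078,-.3848)): print(q,projw([*q,.0155]))
E
```

```text
clock: 6.05
position: [0.5088, -0.2616, 0.0995]
tool_rot: [-2.703, 1.567, -2.721]
force: [0.1, 1.4, -1.4]
grip_width: 0.0245
clock 6.05 pos [ 0.5088 -0.2616  0.0995] F [ 0.1387  1.3994 -1.3885] w 0.0245 q7 1.92
shift mm [89.5  0.5  1.5] turn [-0.05 -0.17  0.08]
handle end expected (np.float64(281.74234657347466), np.float64(148.4898510964577))
handle end expected (np.float64(281.88573577381607), np.float64(364.12989427032784))
(0.5109, -0.2024) (np.float64(355.88329463622307), np.float64(208.68365322659244))
(0.5084, -0.3258) (np.float64(203.7941702266395), np.float64(208.10612066868444))
(0.5078, -0.3848) (np.float64(138.64549388889006), np.float64(208.54118930180306))
```

View pics/w5.png

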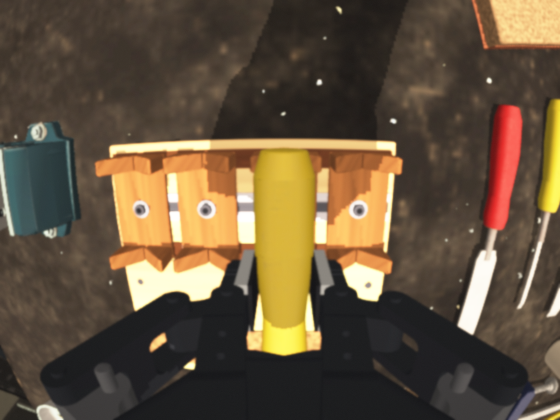

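View pics/s5.png

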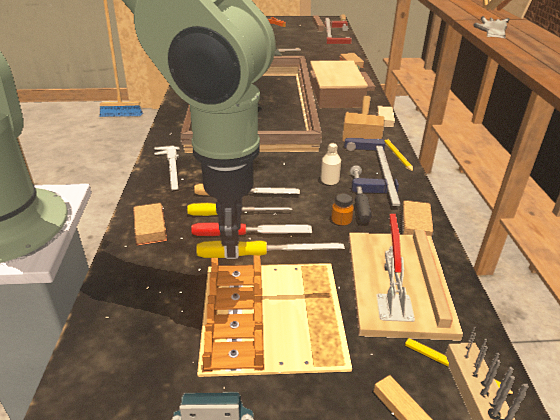

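```bash
python3 -m creep '[{"wx":0,"wy":0,"wz":0,"tx":0.03,"ty":0,"tz":0.001,"claw":0.9},{"wx":0,"wy":0,"wz":0,"tx":0.06,"ty":0,"tz":0.001,"claw":0.9},{"wx":0,"wy":0,"wz":0,"tx":0.078,"ty":0,"tz":0.001,"claw":0.9},{"wx":0,"wy":0,"wz":0,"tx":0.085,"ty":0,"tz":0.001,"claw":0.9},{"wx":0,"wy":0,"wz":0,"tx":0.085,"ty":0,"tz":0.001,"claw":0.9}]' 60
python3 - <<'E'
from h import *
goal([.510,-.2613,.01],-1)
E
```

```text
clock: 6.65
position: [0.5102, -0.2585, 0.0147]
tool_rot: [-2.986, 1.568, -3.0]
force: [-0.2, 0.5, -1.7]
grip_width: 0.0234
clock 6.65 pos [ 0.5102 -0.2585  0.0147] F [-0.2492  0.5029 -1.6978] w 0.0234 q7 1.92
shift mm [ 4.7 -2.8 -0.2] turn [ 0.19 -0.18  0.03]
```

```bash
python3 -m creep '[{"wx":0,"wy":0,"wz":0,"tx":0.002,"ty":-0.003,"tz":0,"claw":0.9},{"wx":0,"wy":0,"wz":0,"tx":0.004,"ty":-0.003,"tz":0,"claw":0.9},{"wx":0,"wy":0,"wz":0,"tx":0.004,"ty":-0.003,"tz":0,"claw":0.9}]' 60
python3 - <<'E'
from h import *
import cv2
goal([.510,-.2613,.01],-1)
cv2.imwrite("pics/w6.png",bot.grab_frame("wrist"))
s=bot.grab_frame("side")[230:390,180:370];cv2.imwrite("pics/s6.png",cv2.resize(s,None,fx=4,fy=3.5,interpolation=cv2.INTER_CUBIC))
E
```

```text
clock: 6.95
position: [0.511, -0.2609, 0.0115]
tool_rot: [-2.97, 1.569, -2.983]
force: [1.4, 3.0, 8.0]
grip_width: 0.024
clock 6.95 pos [ 0.511  -0.2609  0.0115] F [1.4064 3.0228 8.0079] w 0.024 q7 1.92
shift mm [ 1.5 -0.4 -1. ] turn [ 0.22 -0.1   0.02]
```

View pics/s6.png

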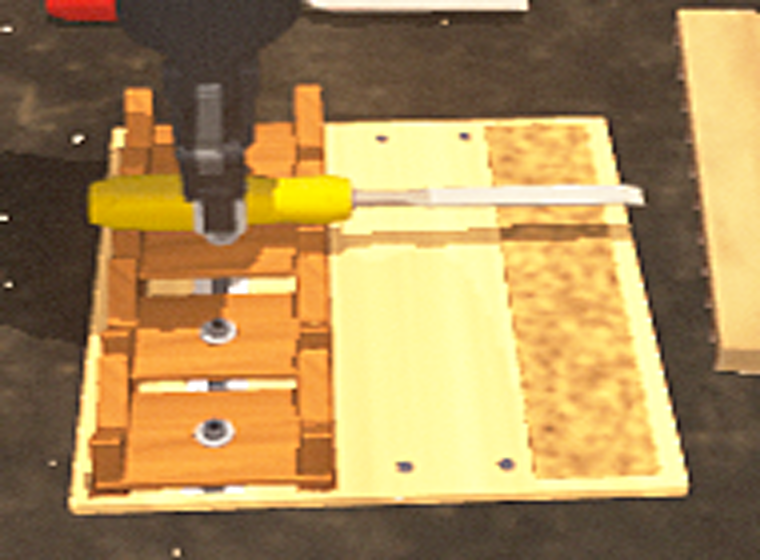

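View pics/w6.png

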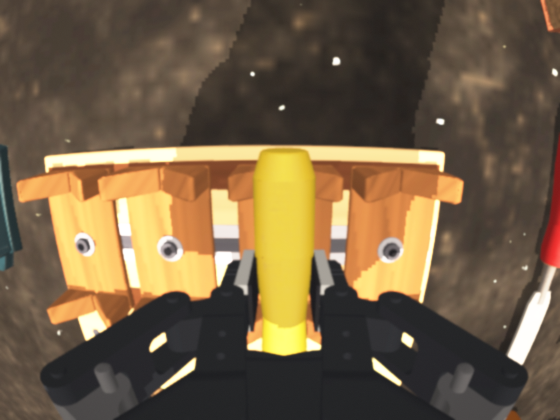

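```bash
python3 -m creep '[{"wx":0,"wy":0,"wz":0,"tx":0.001,"ty":0,"tz":0,"claw":0.5},{"wx":0,"wy":0,"wz":0,"tx":0.001,"ty":0,"tz":0,"claw":0.5},{"wx":0,"wy":0,"wz":0,"tx":0.001,"ty":0,"tz":0,"claw":0.5},{"wx":0,"wy":0,"wz":0,"tx":-0.02,"ty":0,"tz":0,"claw":0.5},{"wx":0,"wy":0,"wz":0,"tx":-0.06,"ty":0,"tz":0,"claw":0.5},{"wx":0,"wy":0,"wz":0,"tx":-0.1,"ty":0,"tz":0,"claw":0.5},{"wx":0,"wy":0,"wz":0,"tx":-0.1,"ty":0,"tz":0,"claw":0.5}]' 60
python3 - <<'E'
from h import *
import cv2
goal([.4597,.0155,.10],-2.2)
cv2.imwrite("pics/w7.png",bot.grab_frame("wrist"))
E
```

```text
clock: 7.75
position: [0.5134, -0.2621, 0.1163]
tool_rot: [-0.563, 1.565, -0.577]
force: [0.4, 0.2, -1.4]
grip_width: 0.0431
clock 7.75 pos [ 0.5134 -0.2621  0.1163] F [ 0.3746  0.196  -1.3828] w 0.0431 q7 1.93
shift mm [ 15.2 276.9 -57.7] turn [1.39 0.28 0.17]
```

View pics/w7.png

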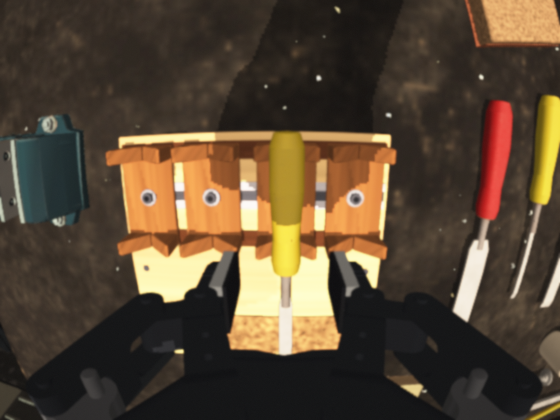

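12 mm chisel is seated centrally in the second holder. Next the 6 mm.

```bash
python3 -m creep '[{"wx":0,"wy":0,"wz":0,"tx":0,"ty":0.03,"tz":-0.007,"claw":0.45},{"wx":0,"wy":0,"wz":0,"tx":0,"ty":0.07,"tz":-0.015,"claw":0.45},{"wx":1,"wy":0,"wz":0,"tx":0,"ty":0.115,"tz":-0.024,"claw":0.45},{"wx":1.4,"wy":0,"wz":0,"tx":0,"ty":0.16,"tz":-0.034,"claw":0.45},{"wx":1.4,"wy":0,"wz":0,"tx":0,"ty":0.205,"tz":-0.043,"claw":0.45},{"wx":1.4,"wy":0,"wz":0,"tx":0,"ty":0.245,"tz":-0.052,"claw":0.45},{"wx":1.4,"wy":0,"wz":0,"tx":0,"ty":0.277,"tz":-0.058,"claw":0.45},{"wx":1.4,"wy":0,"wz":0,"tx":0,"ty":0.277,"tz":-0.058,"claw":0.45}]' 60
python3 - <<'E'
from h import *
import cv2
goal([.4597,.0155,-.015],-2.2)
c=bot.get_calibration("wrist")
cv2.imwrite("pics/w8.png",bot.grab_frame("wrist"))
import pickle; pickle.dump(c,open("c8.pkl","wb"))
E
```

```text
clock: 8.6
position: [0.4572, 0.0203, 0.1127]
tool_rot: [-0.705, 1.569, -0.737]
force: [0.4, -2.1, -0.9]
grip_width: 0.0473
clock 8.60 pos [0.4572 0.0203 0.1127] F [ 0.3557 -2.149  -0.9179] w 0.0473 q7 1.35
shift mm [127.7  -4.6   2.6] turn [0.33 0.06 0.05]
```

View pics/w8.png

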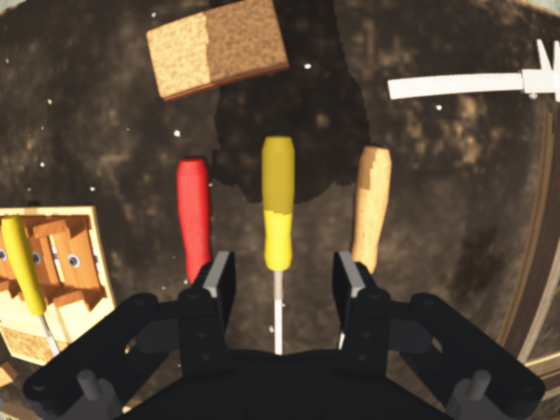

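Run:
```python
from h import *
import pickle; c=pickle.load(open("c8.pkl","rb"))
np.set_printoptions(precision=4,suppress=True)
b=onz("wrist",278-2,137-1.5,.0145,c);e=onz("wrist",278-2,269-1.5,.0145,c); print(b,e,(b+e)/2,np.linalg.norm(b-e),np.degrees(np.arctan2(*(e-b)[[1,0]])))
goal([*((b+e)/2)[:2],-.015],-2.2)
```

```text
[0.4013 0.0167 0.0145] [0.5175 0.0124 0.0145] [0.4594 0.0145 0.0145] 0.11628918458267651 -2.1388771140584955
clock 8.65 pos [0.4576 0.018  0.1128] F [-0.7395 -0.6017 -0.0838] w 0.0466 q7 1.36
shift mm [127.8  -3.2   1.8] turn [0.22 0.08 0.1 ]
```

```bash
python3 -m creep '[{"wx":0.2,"wy":0,"wz":0,"tx":0.03,"ty":-0.003,"tz":0.002,"claw":0.45},{"wx":0.2,"wy":0,"wz":0,"tx":0.065,"ty":-0.003,"tz":0.002,"claw":0.45},{"wx":0.2,"wy":0,"wz":0,"tx":0.095,"ty":-0.003,"tz":0.002,"claw":0.45},{"wx":0.2,"wy":0,"wz":0,"tx":0.115,"ty":-0.003,"tz":0.002,"claw":0.45},{"wx":0.2,"wy":0,"wz":0,"tx":0.115,"ty":-0.003,"tz":0.002,"claw":0.45}]' 60
python3 - <<'E'
from h import *
goal([.4594,.0145,-.016],-2.2)
E
```

```text
clock: 9.15
position: [0.458, 0.0135, -0.0046]
tool_rot: [-2.391, 1.567, -2.43]
force: [0.4, 0.4, 1.0]
grip_width: 0.0468
clock 9.15 pos [ 0.458   0.0135 -0.0046] F [0.4259 0.4407 0.9521] w 0.0468 q7 1.35
shift mm [11.4  1.1  1.4] turn [-0.05 -0.18  0.17]
```

```bash
python3 -m creep '[{"wx":0,"wy":0,"wz":0,"tx":0.006,"ty":0.001,"tz":0.001,"claw":0.45},{"wx":0,"wy":0,"wz":0,"tx":0.011,"ty":0.001,"tz":0.001,"claw":0.45},{"wx":0,"wy":0,"wz":0,"tx":0.011,"ty":0.001,"tz":0.001,"claw":0.9},{"wx":0,"wy":0,"wz":0,"tx":0.011,"ty":0.001,"tz":0.001,"claw":0.9},{"wx":0,"wy":0,"wz":0,"tx":0.011,"ty":0.001,"tz":0.001,"claw":0.9},{"wx":0,"wy":0,"wz":0,"tx":0.011,"ty":0.001,"tz":0.001,"claw":0.9},{"wx":0,"wy":0,"wz":0,"tx":0.011,"ty":0.001,"tz":0.001,"claw":0.9}]' 60
python3 - <<'E'
from h import *
goal([.511,-.2024,.11],-1)
E
```

```text
clock: 9.85
position: [0.4592, 0.0144, -0.015]
tool_rot: [-2.262, 1.567, -2.301]
force: [-1.5, -0.8, 8.5]
grip_width: 0.024
clock 9.85 pos [ 0.4592  0.0144 -0.015 ] F [-1.457  -0.8105  8.4916] w 0.024 q7 1.35
shift mm [-124.5 -215.    60. ] turn [-1.25 -0.14  0.16]
```

```bash
python3 -m creep '[{"wx":0,"wy":0,"wz":0,"tx":-0.02,"ty":0,"tz":0,"claw":0.9},{"wx":0,"wy":0,"wz":0,"tx":-0.05,"ty":0,"tz":0,"claw":0.9},{"wx":0,"wy":0,"wz":0,"tx":-0.09,"ty":0,"tz":0,"claw":0.9},{"wx":0,"wy":0,"wz":0,"tx":-0.125,"ty":0,"tz":0,"claw":0.9},{"wx":0,"wy":0,"wz":0,"tx":-0.125,"ty":-0.03,"tz":0.008,"claw":0.9},{"wx":0,"wy":0,"wz":0,"tx":-0.125,"ty":-0.07,"tz":0.02,"claw":0.9},{"wx":-0.6,"wy":0,"wz":0,"tx":-0.125,"ty":-0.115,"tz":0.032,"claw":0.9},{"wx":-1.2,"wy":0,"wz":0,"tx":-0.125,"ty":-0.16,"tz":0.044,"claw":0.9}]' 60
python3 - <<'E'
from h import *
goal([.511,-.2024,.10],-1)
E
```

```text
clock: 10.65
position: [0.4975, -0.1485, 0.1109]
tool_rot: [-2.083, 1.568, -2.1]
force: [0.8, 0.9, -1.9]
grip_width: 0.0238
clock 10.65 pos [ 0.4975 -0.1485  0.1109] F [ 0.8054  0.9382 -1.9439] w 0.0238 q7 1.72
shift mm [ 11.  -53.7  14.5] turn [ 0.02 -0.09  0.16]
```

```bash
python3 -m creep '[{"wx":0,"wy":0,"wz":0,"tx":0.005,"ty":-0.03,"tz":0.008,"claw":0.9},{"wx":0,"wy":0,"wz":0,"tx":0.01,"ty":-0.05,"tz":0.014,"claw":0.9},{"wx":0,"wy":0,"wz":0,"tx":0.01,"ty":-0.054,"tz":0.0145,"claw":0.9},{"wx":0,"wy":0,"wz":0,"tx":0.03,"ty":-0.054,"tz":0.0145,"claw":0.9},{"wx":0,"wy":0,"wz":0,"tx":0.05,"ty":-0.054,"tz":0.0145,"claw":0.9},{"wx":0,"wy":0,"wz":0,"tx":0.05,"ty":-0.054,"tz":0.0145,"claw":0.9}]' 60
python3 - <<'E'
from h import *
import cv2
goal([.511,-.2024,.0105],-1)
cv2.imwrite("pics/w9.png",bot.grab_frame("wrist"))
E
```

```text
clock: 11.25
position: [0.5096, -0.2016, 0.0594]
tool_rot: [-2.822, 1.566, -2.838]
force: [0.5, 0.6, -1.9]
grip_width: 0.024
clock 11.25 pos [ 0.5096 -0.2016  0.0594] F [ 0.4995  0.6223 -1.9023] w 0.024 q7 1.82
shift mm [48.9 -0.7  1.6] turn [ 0.07 -0.28  0.09]
```

View pics/w9.png

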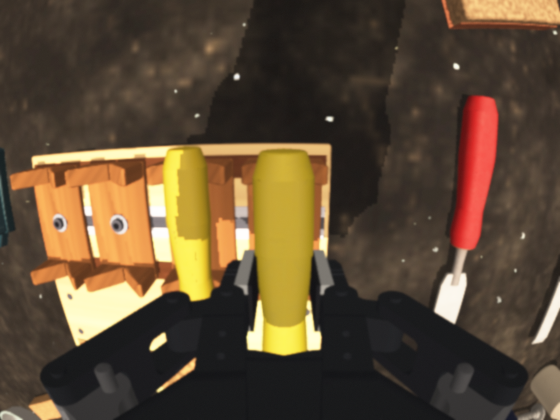

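Aligned over the leftmost holder; lower.

```bash
python3 -m creep '[{"wx":0,"wy":0,"wz":0,"tx":0.02,"ty":-0.001,"tz":0.001,"claw":0.9},{"wx":0,"wy":0,"wz":0,"tx":0.036,"ty":-0.001,"tz":0.001,"claw":0.9},{"wx":0,"wy":0,"wz":0,"tx":0.044,"ty":-0.001,"tz":0.001,"claw":0.9},{"wx":0,"wy":0,"wz":0,"tx":0.048,"ty":-0.001,"tz":0.001,"claw":0.9},{"wx":0,"wy":0,"wz":0,"tx":0.048,"ty":-0.001,"tz":0.001,"claw":0.9}]' 60
python3 - <<'E'
from h import *
goal([.511,-.2024,.0105],-1)
E
```

```text
clock: 11.8
position: [0.5114, -0.2027, 0.0133]
tool_rot: [-2.587, 1.567, -2.603]
force: [-1.1, 2.0, 1.9]
grip_width: 0.0238
clock 11.80 pos [ 0.5114 -0.2027  0.0133] F [-1.0836  2.039   1.9261] w 0.0238 q7 1.81
shift mm [ 2.8  0.3 -0.4] turn [ 0.08 -0.18  0.11]
```

```bash
python3 -m creep '[{"wx":0,"wy":0,"wz":0,"tx":0.003,"ty":0,"tz":0,"claw":0.9},{"wx":0,"wy":0,"wz":0,"tx":0.003,"ty":0,"tz":0,"claw":0.9}]' 60
python3 - <<'E'
from h import *
goal([.511,-.2024,.0105],-1)
E
```

```text
clock: 12.0
position: [0.512, -0.202, 0.0117]
tool_rot: [-2.565, 1.568, -2.581]
force: [-4.3, 7.4, 17.3]
grip_width: 0.0241
clock 12.00 pos [ 0.512  -0.202   0.0117] F [-4.3127  7.3534 17.3452] w 0.0241 q7 1.81
shift mm [ 1.2 -0.4 -1. ] turn [ 0.1  -0.12  0.08]
```

Contact; release and rise.

```bash
python3 -m creep '[{"wx":0,"wy":0,"wz":0,"tx":0,"ty":0,"tz":0,"claw":0.52},{"wx":0,"wy":0,"wz":0,"tx":0,"ty":0,"tz":0,"claw":0.52},{"wx":0,"wy":0,"wz":0,"tx":0,"ty":0,"tz":0,"claw":0.52},{"wx":0,"wy":0,"wz":0,"tx":-0.02,"ty":0,"tz":0,"claw":0.52},{"wx":0,"wy":0,"wz":0,"tx":-0.06,"ty":0,"tz":0,"claw":0.52},{"wx":0,"wy":0,"wz":0,"tx":-0.1,"ty":0,"tz":0,"claw":0.52},{"wx":0,"wy":0,"wz":0,"tx":-0.1,"ty":0,"tz":0,"claw":0.52}]' 60
python3 - <<'E'
from h import *
import cv2
goal([.4695,.0945,.10],-4.5)
cv2.imwrite("pics/w10.png",bot.grab_frame("wrist"))
E
```

```text
clock: 12.7
position: [0.5145, -0.203, 0.1164]
tool_rot: [-0.647, 1.565, -0.663]
force: [0.8, -0.6, -1.1]
grip_width: 0.0408
clock 12.70 pos [ 0.5145 -0.203   0.1164] F [ 0.8364 -0.6116 -1.1072] w 0.0408 q7 1.82
shift mm [ 15.2 296.7 -49.9] turn [3.56 0.26 0.19]
```

View pics/w10.png

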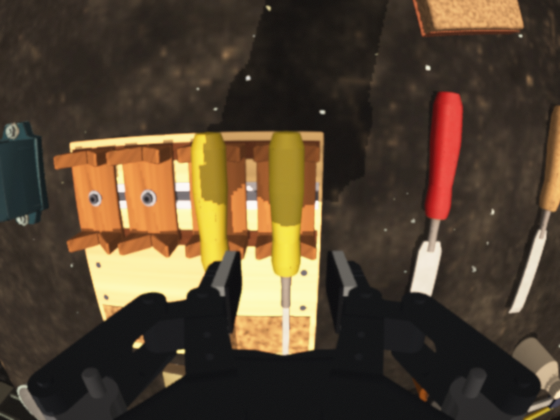

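```bash
python3 -m creep '[{"wx":0,"wy":0,"wz":0,"tx":0,"ty":0.03,"tz":-0.008,"claw":0.45},{"wx":0.5,"wy":0,"wz":0,"tx":0,"ty":0.065,"tz":-0.018,"claw":0.45},{"wx":1,"wy":0,"wz":0,"tx":0,"ty":0.105,"tz":-0.028,"claw":0.45},{"wx":1.5,"wy":0,"wz":0,"tx":0,"ty":0.135,"tz":-0.038,"claw":0.45},{"wx":1.5,"wy":0,"wz":0,"tx":0,"ty":0.145,"tz":-0.038,"claw":0.45},{"wx":1.5,"wy":0,"wz":0,"tx":0,"ty":0.145,"tz":-0.038,"claw":0.45}]' 60
python3 - <<'E'
from h import *
import cv2,pickle
goal([.4744,-.059,-.015],-2.6)
c=bot.get_calibration("wrist")
cv2.imwrite("pics/w11.png",bot.grab_frame("wrist"))
pickle.dump(c,open("c11.pkl","wb"))
E
```

```text
clock: 13.35
position: [0.4778, -0.0557, 0.1133]
tool_rot: [-0.982, 1.568, -1.022]
force: [-0.4, -0.6, -0.5]
grip_width: 0.047
clock 13.35 pos [ 0.4778 -0.0557  0.1133] F [-0.4206 -0.633  -0.5358] w 0.047 q7 1.52
shift mm [128.3  -3.1  -3.5] turn [0.32 0.09 0.14]
```

View pics/w11.png

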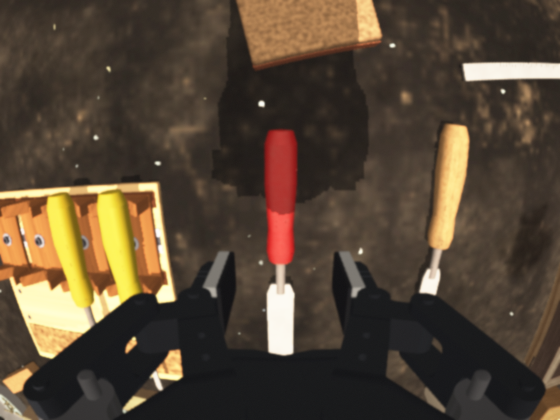

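Run:
```python
from h import *
import pickle; c=pickle.load(open("c11.pkl","rb"))
np.set_printoptions(precision=4,suppress=True)
b=onz("wrist",281-2,130-1.5,.0145,c);e=onz("wrist",281-2,263-1.5,.0145,c); print(b,e,(b+e)/2,np.linalg.norm(b-e),np.degrees(np.arctan2(*(e-b)[[1,0]])))
goal([*((b+e)/2)[:2],-.015],-2.5)
```

```text
[ 0.4164 -0.0565  0.0145] [ 0.5325 -0.0613  0.0145] [ 0.4745 -0.0589  0.0145] 0.11621818570545307 -2.395526906590535
clock 13.40 pos [ 0.4779 -0.0571  0.1134] F [-0.4118 -0.0056  0.0354] w 0.047 q7 1.52
shift mm [128.4  -1.6  -3.6] turn [0.14 0.1  0.17]
```

```bash
python3 -m creep '[{"wx":0.1,"wy":0,"wz":0,"tx":0.03,"ty":-0.002,"tz":-0.0035,"claw":0.45},{"wx":0.1,"wy":0,"wz":0,"tx":0.065,"ty":-0.002,"tz":-0.0035,"claw":0.45},{"wx":0.1,"wy":0,"wz":0,"tx":0.095,"ty":-0.002,"tz":-0.0035,"claw":0.45},{"wx":0.1,"wy":0,"wz":0,"tx":0.115,"ty":-0.002,"tz":-0.0035,"claw":0.45},{"wx":0.1,"wy":0,"wz":0,"tx":0.115,"ty":-0.002,"tz":-0.0035,"claw":0.45}]' 60
python3 - <<'E'
from h import *
goal([.4745,-.0589,-.0155],-2.5)
E
```

```text
clock: 13.9
position: [0.4731, -0.0608, -0.004]
tool_rot: [-2.14, 1.567, -2.185]
force: [-0.8, -0.5, 0.7]
grip_width: 0.0465
clock 13.90 pos [ 0.4731 -0.0608 -0.004 ] F [-0.7512 -0.5059  0.7087] w 0.0465 q7 1.51
shift mm [11.5  2.   1.3] turn [-0.06 -0.13  0.2 ]
```

```bash
python3 -m creep '[{"wx":0,"wy":0,"wz":0,"tx":0.006,"ty":0.002,"tz":0.001,"claw":0.45},{"wx":0,"wy":0,"wz":0,"tx":0.011,"ty":0.002,"tz":0.001,"claw":0.45},{"wx":0,"wy":0,"wz":0,"tx":0.011,"ty":0.002,"tz":0.001,"claw":0.9},{"wx":0,"wy":0,"wz":0,"tx":0.011,"ty":0.002,"tz":0.001,"claw":0.9},{"wx":0,"wy":0,"wz":0,"tx":0.011,"ty":0.002,"tz":0.001,"claw":0.9},{"wx":0,"wy":0,"wz":0,"tx":0.011,"ty":0.002,"tz":0.001,"claw":0.9},{"wx":0,"wy":0,"wz":0,"tx":0.011,"ty":0.002,"tz":0.001,"claw":0.9}]' 60
python3 - <<'E'
from h import *
goal([.508,-.3848,.11],-1)
E
```

```text
clock: 14.6
position: [0.4745, -0.059, -0.0144]
tool_rot: [-1.938, 1.567, -1.983]
force: [-1.0, 0.3, 8.0]
grip_width: 0.0239
clock 14.60 pos [ 0.4745 -0.059  -0.0144] F [-0.9781  0.2502  8.0377] w 0.0239 q7 1.51
shift mm [-123.3 -324.5   47.9] turn [-1.57 -0.08  0.21]
```

```bash
python3 -m creep '[{"wx":0,"wy":0,"wz":0,"tx":-0.02,"ty":0,"tz":0,"claw":0.9},{"wx":0,"wy":0,"wz":0,"tx":-0.05,"ty":0,"tz":0,"claw":0.9},{"wx":0,"wy":0,"wz":0,"tx":-0.09,"ty":0,"tz":0,"claw":0.9},{"wx":0,"wy":0,"wz":0,"tx":-0.125,"ty":0,"tz":0,"claw":0.9},{"wx":0,"wy":0,"wz":0,"tx":-0.125,"ty":-0.03,"tz":0.004,"claw":0.9},{"wx":0,"wy":0,"wz":0,"tx":-0.125,"ty":-0.07,"tz":0.01,"claw":0.9},{"wx":-0.6,"wy":0,"wz":0,"tx":-0.125,"ty":-0.115,"tz":0.017,"claw":0.9},{"wx":-1.2,"wy":0,"wz":0,"tx":-0.125,"ty":-0.16,"tz":0.024,"claw":0.9}]' 60
python3 - <<'E'
from h import *
goal([.508,-.3848,.10],-1)
E
```

```text
clock: 15.4
position: [0.4915, -0.221, 0.1117]
tool_rot: [-1.779, 1.567, -1.802]
force: [0.5, -0.1, -2.0]
grip_width: 0.0241
clock 15.40 pos [ 0.4915 -0.221   0.1117] F [ 0.4699 -0.1024 -1.9509] w 0.0241 q7 1.86
shift mm [  12.3 -163.4   20.2] turn [-0.3  -0.05  0.21]
```

```bash
python3 -m creep '[{"wx":0,"wy":0,"wz":0,"tx":0,"ty":-0.03,"tz":0.004,"claw":0.9},{"wx":-0.3,"wy":0,"wz":0,"tx":0,"ty":-0.065,"tz":0.008,"claw":0.9},{"wx":-0.3,"wy":0,"wz":0,"tx":0,"ty":-0.105,"tz":0.013,"claw":0.9},{"wx":-0.3,"wy":0,"wz":0,"tx":0,"ty":-0.14,"tz":0.018,"claw":0.9},{"wx":-0.3,"wy":0,"wz":0,"tx":0.01,"ty":-0.163,"tz":0.02,"claw":0.9},{"wx":-0.3,"wy":0,"wz":0,"tx":0.03,"ty":-0.163,"tz":0.02,"claw":0.9},{"wx":-0.3,"wy":0,"wz":0,"tx":0.05,"ty":-0.163,"tz":0.02,"claw":0.9},{"wx":-0.3,"wy":0,"wz":0,"tx":0.05,"ty":-0.163,"tz":0.02,"claw":0.9}]' 60
python3 - <<'E'
from h import *
import cv2
goal([.508,-.3848,.0115],-1)
cv2.imwrite("pics/w12.png",bot.grab_frame("wrist"))
E
```

```text
clock: 16.2
position: [0.5064, -0.3837, 0.0601]
tool_rot: [-2.777, 1.566, -2.794]
force: [-0.1, 0.3, -1.7]
grip_width: 0.0238
clock 16.20 pos [ 0.5064 -0.3837  0.0601] F [-0.0606  0.31   -1.72  ] w 0.0238 q7 2.11
shift mm [48.6 -1.   1.8] turn [ 0.01 -0.24  0.09]
```

View pics/w12.png

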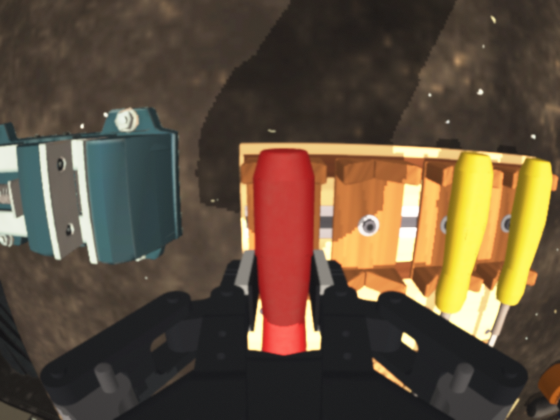

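```bash
python3 -m creep '[{"wx":0,"wy":0,"wz":0,"tx":0.02,"ty":-0.001,"tz":0.001,"claw":0.9},{"wx":0,"wy":0,"wz":0,"tx":0.036,"ty":-0.001,"tz":0.001,"claw":0.9},{"wx":0,"wy":0,"wz":0,"tx":0.044,"ty":-0.001,"tz":0.001,"claw":0.9},{"wx":0,"wy":0,"wz":0,"tx":0.048,"ty":-0.001,"tz":0.001,"claw":0.9},{"wx":0,"wy":0,"wz":0,"tx":0.048,"ty":-0.001,"tz":0.001,"claw":0.9}]' 60
python3 - <<'E'
from h import *
goal([.508,-.3848,.0115],-1)
E
```

```text
clock: 16.75
position: [0.508, -0.385, 0.0138]
tool_rot: [-2.503, 1.567, -2.52]
force: [0.6, 2.2, -1.0]
grip_width: 0.0239
clock 16.75 pos [ 0.508  -0.385   0.0138] F [ 0.5854  2.2219 -1.0272] w 0.0239 q7 2.11
shift mm [2.3 0.2 0. ] turn [ 0.01 -0.17  0.12]
```

```bash
python3 -m creep '[{"wx":0,"wy":0,"wz":0,"tx":0.003,"ty":0,"tz":0,"claw":0.9},{"wx":0,"wy":0,"wz":0,"tx":0.003,"ty":0,"tz":0,"claw":0.9}]' 60
python3 - <<'E'
from h import *
goal([.508,-.3848,.0105],-1)
E
```

```text
clock: 16.95
position: [0.5085, -0.3847, 0.0125]
tool_rot: [-2.305, 1.568, -2.323]
force: [-5.2, 7.6, 19.6]
grip_width: 0.0238
clock 16.95 pos [ 0.5085 -0.3847  0.0125] F [-5.206   7.5666 19.5533] w 0.0238 q7 2.11
shift mm [ 2.  -0.1 -0.5] turn [ 0.02 -0.11  0.12]
```

```bash
python3 -m creep '[{"wx":0,"wy":0,"wz":0,"tx":0,"ty":0,"tz":0,"claw":0.52},{"wx":0,"wy":0,"wz":0,"tx":0,"ty":0,"tz":0,"claw":0.52},{"wx":0,"wy":0,"wz":0,"tx":0,"ty":0,"tz":0,"claw":0.52},{"wx":0,"wy":0,"wz":0,"tx":-0.02,"ty":0,"tz":0,"claw":0.52},{"wx":0,"wy":0,"wz":0,"tx":-0.06,"ty":0,"tz":0,"claw":0.52},{"wx":0,"wy":0,"wz":0,"tx":-0.1,"ty":0,"tz":0,"claw":0.52},{"wx":0,"wy":0,"wz":0,"tx":-0.1,"ty":0,"tz":0,"claw":0.52}]' 60
python3 - <<'E'
from h import *
import cv2
goal([.4695,.0945,.11],-4.7)
cv2.imwrite("pics/w13.png",bot.grab_frame("wrist"))
E
```

```text
clock: 17.65
position: [0.5109, -0.3863, 0.1178]
tool_rot: [-0.966, 1.563, -0.984]
force: [0.5, -0.6, 0.1]
grip_width: 0.041
clock 17.65 pos [ 0.5109 -0.3863  0.1178] F [ 0.5293 -0.619   0.113 ] w 0.041 q7 2.11
shift mm [  4.6 480.1 -49.8] turn [3.69 0.26 0.35]
```

View pics/w13.png

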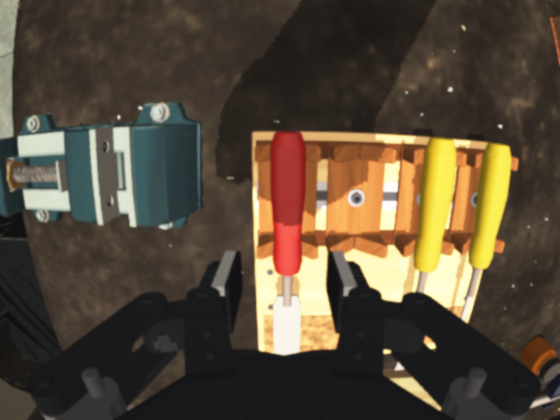

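Red is seated. Last: the 20 mm.

```bash
python3 -m creep '[{"wx":0,"wy":0,"wz":0,"tx":0,"ty":0.03,"tz":-0.003,"claw":0.45},{"wx":0,"wy":0,"wz":0,"tx":0,"ty":0.07,"tz":-0.007,"claw":0.45},{"wx":1,"wy":0,"wz":0,"tx":0,"ty":0.115,"tz":-0.012,"claw":0.45},{"wx":1.5,"wy":0,"wz":0,"tx":0,"ty":0.16,"tz":-0.017,"claw":0.45},{"wx":2,"wy":0,"wz":0,"tx":0,"ty":0.205,"tz":-0.021,"claw":0.45},{"wx":2.5,"wy":0,"wz":0,"tx":0,"ty":0.25,"tz":-0.026,"claw":0.45},{"wx":3,"wy":0,"wz":0,"tx":0,"ty":0.295,"tz":-0.03,"claw":0.45},{"wx":3.5,"wy":0,"wz":0,"tx":0,"ty":0.34,"tz":-0.035,"claw":0.45}]' 60
python3 - <<'E'
from h import *
goal([.4695,.0945,.11],-4.7)
E
```

```text
clock: 18.5
position: [0.4801, -0.0433, 0.113]
tool_rot: [-1.285, 1.566, -1.364]
force: [1.4, 0.6, 0.5]
grip_width: 0.0474
clock 18.50 pos [ 0.4801 -0.0433  0.113 ] F [1.3928 0.6118 0.5275] w 0.0474 q7 1.46
shift mm [  2.3 136.6 -21.4] turn [0.18 0.08 0.26]
```

```bash
python3 -m creep '[{"wx":0,"wy":0,"wz":0,"tx":0,"ty":0.04,"tz":-0.007,"claw":0.45},{"wx":0.2,"wy":0,"wz":0,"tx":0,"ty":0.08,"tz":-0.013,"claw":0.45},{"wx":0.2,"wy":0,"wz":0,"tx":0,"ty":0.115,"tz":-0.019,"claw":0.45},{"wx":0.2,"wy":0,"wz":0,"tx":0,"ty":0.136,"tz":-0.021,"claw":0.45},{"wx":0.2,"wy":0,"wz":0,"tx":0,"ty":0.136,"tz":-0.021,"claw":0.45},{"wx":0.2,"wy":0,"wz":0,"tx":0,"ty":0.136,"tz":-0.021,"claw":0.45}]' 60
python3 - <<'E'
from h import *
import cv2,pickle
goal([.4695,.0945,-.015],-4.7)
c=bot.get_calibration("wrist")
cv2.imwrite("pics/w14.png",bot.grab_frame("wrist"))
pickle.dump(c,open("c14.pkl","wb"))
E
```

```text
clock: 19.1
position: [0.4695, 0.0938, 0.1118]
tool_rot: [-1.467, 1.566, -1.548]
force: [-0.2, -0.3, -0.1]
grip_width: 0.0468
clock 19.10 pos [0.4695 0.0938 0.1118] F [-0.2135 -0.3168 -0.1054] w 0.0468 q7 1.16
shift mm [126.8   1.4  -0.1] turn [0.02 0.03 0.3 ]
```

View pics/w14.png

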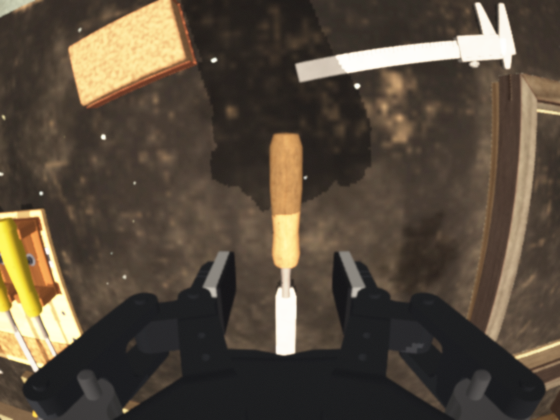

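```bash
python3 - <<'E'
from h import *
import pickle; c=pickle.load(open("c14.pkl","rb"))
np.set_printoptions(precision=4,suppress=True)
b=onz("wrist",286-2,133-1.5,.0145,c);e=onz("wrist",286-2,267-1.5,.0145,c); print(b,e,(b+e)/2,np.linalg.norm(b-e),np.degrees(np.arctan2(*(e-b)[[1,0]])))
goal([*((b+e)/2)[:2],-.015],-4.6)
E
python3 -m creep '[{"wx":0,"wy":0,"wz":0.2,"tx":0.03,"ty":0.001,"tz":0,"claw":0.45},{"wx":0,"wy":0,"wz":0.2,"tx":0.065,"ty":0.001,"tz":0,"claw":0.45},{"wx":0,"wy":0,"wz":0.2,"tx":0.095,"ty":0.001,"tz":0,"claw":0.45},{"wx":0,"wy":0,"wz":0.2,"tx":0.115,"ty":0.001,"tz":0,"claw":0.45},{"wx":0,"wy":0,"wz":0.2,"tx":0.115,"ty":0.001,"tz":0,"claw":0.45}]' 60
python3 - <<'E'
from h import *
goal([.4695,.0945,-.0155],-4.6)
E
```

```text
[0.4107 0.0992 0.0145] [0.5274 0.0898 0.0145] [0.4691 0.0945 0.0145] 0.11706531430075294 -4.5675029683810715
clock 19.15 pos [0.4696 0.0932 0.1119] F [-0.9433 -0.4049 -0.9189] w 0.047 q7 1.16
shift mm [126.9   2.   -0.8] turn [-0.14  0.04  0.3 ]
clock: 19.65
position: [0.4683, 0.0919, -0.0052]
tool_rot: [-2.273, 1.566, -2.357]
force: [-0.0, 0.1, 1.1]
grip_width: 0.0473
clock 19.65 pos [ 0.4683  0.0919 -0.0052] F [-0.0144  0.136   1.107 ] w 0.0473 q7 1.15
shift mm [10.2  2.7  1. ] turn [-0.23 -0.18  0.21]
```

```bash
python3 -m creep '[{"wx":-0.2,"wy":0,"wz":0,"tx":0.005,"ty":0.002,"tz":0.001,"claw":0.45},{"wx":-0.2,"wy":0,"wz":0,"tx":0.0095,"ty":0.0025,"tz":0.001,"claw":0.45},{"wx":-0.2,"wy":0,"wz":0,"tx":0.0095,"ty":0.0025,"tz":0.001,"claw":0.9},{"wx":-0.2,"wy":0,"wz":0,"tx":0.0095,"ty":0.0025,"tz":0.001,"claw":0.9},{"wx":-0.2,"wy":0,"wz":0,"tx":0.0095,"ty":0.0025,"tz":0.001,"claw":0.9},{"wx":-0.2,"wy":0,"wz":0,"tx":0.0095,"ty":0.0025,"tz":0.001,"claw":0.9},{"wx":-0.2,"wy":0,"wz":0,"tx":0.0095,"ty":0.0025,"tz":0.001,"claw":0.9}]' 60
python3 - <<'E'
from h import *
goal([.509,-.3258,.11],-1)
E
```

```text
clock: 20.35
position: [0.4698, 0.0943, -0.014]
tool_rot: [-2.159, 1.567, -2.24]
force: [-2.2, -1.0, 6.8]
grip_width: 0.024
clock 20.35 pos [ 0.4698  0.0943 -0.014 ] F [-2.2259 -0.9993  6.776 ] w 0.024 q7 1.15
shift mm [-122.8 -416.    72.8] turn [-3.64 -0.13  0.19]
```

```bash
python3 -m creep '[{"wx":0,"wy":0,"wz":0,"tx":-0.02,"ty":0,"tz":0,"claw":0.9},{"wx":0,"wy":0,"wz":0,"tx":-0.05,"ty":0,"tz":0,"claw":0.9},{"wx":0,"wy":0,"wz":0,"tx":-0.09,"ty":0,"tz":0,"claw":0.9},{"wx":0,"wy":0,"wz":0,"tx":-0.125,"ty":0,"tz":0,"claw":0.9},{"wx":0,"wy":0,"wz":0,"tx":-0.125,"ty":-0.03,"tz":0.005,"claw":0.9},{"wx":-0.5,"wy":0,"wz":0,"tx":-0.125,"ty":-0.07,"tz":0.012,"claw":0.9},{"wx":-1,"wy":0,"wz":0,"tx":-0.125,"ty":-0.115,"tz":0.02,"claw":0.9},{"wx":-1.5,"wy":0,"wz":0,"tx":-0.125,"ty":-0.16,"tz":0.028,"claw":0.9}]' 60
python3 - <<'E'
from h import *
goal([.509,-.3258,.11],-1)
E
```

```text
clock: 21.15
position: [0.485, -0.0685, 0.1121]
tool_rot: [-1.986, 1.567, -2.039]
force: [0.7, 0.4, -2.4]
grip_width: 0.0242
clock 21.15 pos [ 0.485  -0.0685  0.1121] F [ 0.7374  0.3558 -2.3676] w 0.0242 q7 1.53
shift mm [   2.9 -255.6   37.7] turn [-2.06 -0.09  0.19]
```

```bash
python3 -m creep '[{"wx":0,"wy":0,"wz":0,"tx":0,"ty":-0.04,"tz":0.006,"claw":0.9},{"wx":-0.5,"wy":0,"wz":0,"tx":0,"ty":-0.085,"tz":0.012,"claw":0.9},{"wx":-1,"wy":0,"wz":0,"tx":0,"ty":-0.13,"tz":0.019,"claw":0.9},{"wx":-1.5,"wy":0,"wz":0,"tx":0,"ty":-0.175,"tz":0.026,"claw":0.9},{"wx":-2,"wy":0,"wz":0,"tx":0,"ty":-0.22,"tz":0.033,"claw":0.9},{"wx":-2,"wy":0,"wz":0,"tx":0,"ty":-0.25,"tz":0.037,"claw":0.9},{"wx":-2,"wy":0,"wz":0,"tx":0,"ty":-0.2555,"tz":0.038,"claw":0.9},{"wx":-2,"wy":0,"wz":0,"tx":0.02,"ty":-0.2555,"tz":0.038,"claw":0.9}]' 60
python3 - <<'E'
from h import *
goal([.509,-.3258,.06],-1)
E
```

```text
clock: 21.95
position: [0.5101, -0.3277, 0.0947]
tool_rot: [-1.235, 1.565, -1.256]
force: [0.6, 0.1, -2.5]
grip_width: 0.0243
clock 21.95 pos [ 0.5101 -0.3277  0.0947] F [ 0.6426  0.0872 -2.4807] w 0.0243 q7 2.02
shift mm [34.7  2.1 -1.2] turn [-0.19  0.1   0.3 ]
```

```bash
python3 -m creep '[{"wx":-0.2,"wy":0,"wz":0.2,"tx":0.015,"ty":0.002,"tz":-0.001,"claw":0.9},{"wx":-0.2,"wy":0,"wz":0.2,"tx":0.034,"ty":0.002,"tz":-0.001,"claw":0.9},{"wx":-0.2,"wy":0,"wz":0.2,"tx":0.034,"ty":0.002,"tz":-0.001,"claw":0.9}]' 60
python3 - <<'E'
from h import *
import cv2
goal([.509,-.3258,.0115],-1)
cv2.imwrite("pics/w15.png",bot.grab_frame("wrist"))
E
```

```text
clock: 22.25
position: [0.508, -0.3243, 0.0587]
tool_rot: [2.931, 1.569, 2.915]
force: [-0.1, -0.7, -2.7]
grip_width: 0.0239
clock 22.25 pos [ 0.508  -0.3243  0.0587] F [-0.0527 -0.6811 -2.7417] w 0.0239 q7 2.03
shift mm [47.2 -1.5  1.1] turn [ 0.07 -0.08 -0.02]
```

View pics/w15.png

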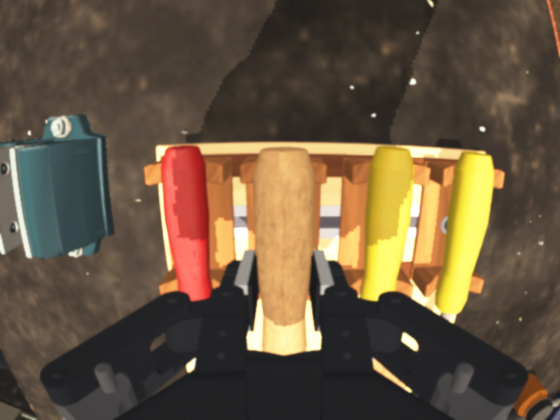

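```bash
python3 -m creep '[{"wx":0,"wy":0,"wz":0,"tx":0.018,"ty":-0.0015,"tz":0.001,"claw":0.9},{"wx":0,"wy":0,"wz":0,"tx":0.034,"ty":-0.0015,"tz":0.001,"claw":0.9},{"wx":0,"wy":0,"wz":0,"tx":0.042,"ty":-0.0015,"tz":0.001,"claw":0.9},{"wx":0,"wy":0,"wz":0,"tx":0.047,"ty":-0.0015,"tz":0.001,"claw":0.9},{"wx":0,"wy":0,"wz":0,"tx":0.047,"ty":-0.0015,"tz":0.001,"claw":0.9}]' 60
python3 - <<'E'
from h import *
goal([.509,-.3258,.0115],-1)
E
```

```text
clock: 22.8
position: [0.5096, -0.3255, 0.0133]
tool_rot: [2.384, 1.57, 2.368]
force: [-1.2, 5.2, 2.5]
grip_width: 0.024
clock 22.80 pos [ 0.5096 -0.3255  0.0133] F [-1.1562  5.1759  2.5059] w 0.024 q7 2.02
shift mm [ 1.8 -0.3 -0.6] turn [ 0.08 -0.03 -0.03]
```

```bash
python3 -m creep '[{"wx":0,"wy":0,"wz":0,"tx":0.0025,"ty":0,"tz":-0.0005,"claw":0.9},{"wx":0,"wy":0,"wz":0,"tx":0.0025,"ty":0,"tz":-0.0005,"claw":0.9}]' 60 && python3 -m creep '[{"wx":0,"wy":0,"wz":0,"tx":0,"ty":0,"tz":0,"claw":0.54},{"wx":0,"wy":0,"wz":0,"tx":0,"ty":0,"tz":0,"claw":0.54},{"wx":0,"wy":0,"wz":0,"tx":0,"ty":0,"tz":0,"claw":0.54},{"wx":0,"wy":0,"wz":0,"tx":-0.02,"ty":0,"tz":0,"claw":0.54},{"wx":0,"wy":0,"wz":0,"tx":-0.06,"ty":0,"tz":0,"claw":0.54},{"wx":0,"wy":0,"wz":0,"tx":-0.1,"ty":0,"tz":0,"claw":0.54},{"wx":0,"wy":0,"wz":0,"tx":-0.1,"ty":0,"tz":0,"claw":0.54}]' 60
python3 - <<'E'
from h import *
import cv2
goal([.4,0,.2],-1)
cv2.imwrite("pics/w16.png",bot.grab_frame("wrist"))
E
```

```text
clock: 23.0
position: [0.5099, -0.3251, 0.0125]
tool_rot: [0.806, 1.57, 0.791]
force: [-4.4, 8.0, 21.0]
grip_width: 0.0237
clock: 23.7
position: [0.5119, -0.3267, 0.1174]
tool_rot: [-0.368, 1.563, -0.384]
force: [1.1, -1.1, 0.5]
grip_width: 0.0394
clock 23.70 pos [ 0.5119 -0.3267  0.1174] F [ 1.0908 -1.1136  0.5458] w 0.0394 q7 2.03
shift mm [ -84.2  324.6 -116.7] turn [0.06 0.39 0.15]
```

View pics/w16.png

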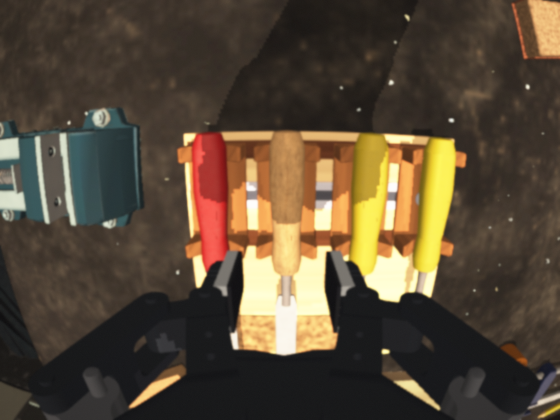

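Move clear and inspect with the fixed cameras.

```bash
python3 -m creep '[{"wx":0,"wy":0,"wz":0,"tx":-0.03,"ty":0.01,"tz":0,"claw":0.5},{"wx":0,"wy":0,"wz":0,"tx":-0.06,"ty":0.04,"tz":-0.01,"claw":0.5},{"wx":0,"wy":0,"wz":0,"tx":-0.08,"ty":0.08,"tz":-0.02,"claw":0.5},{"wx":0,"wy":0,"wz":0,"tx":-0.08,"ty":0.125,"tz":-0.03,"claw":0.5},{"wx":0,"wy":0,"wz":0,"tx":-0.08,"ty":0.17,"tz":-0.04,"claw":0.5},{"wx":0,"wy":0,"wz":0,"tx":-0.08,"ty":0.215,"tz":-0.05,"claw":0.5},{"wx":0,"wy":0,"wz":0,"tx":-0.08,"ty":0.26,"tz":-0.06,"claw":0.5},{"wx":0,"wy":0,"wz":0,"tx":-0.08,"ty":0.305,"tz":-0.07,"claw":0.5}]' 60
python3 -m creep '[{"wx":0,"wy":0,"wz":0,"tx":0,"ty":0.04,"tz":0,"claw":0.5},{"wx":0,"wy":0,"wz":0,"tx":0,"ty":0.085,"tz":0,"claw":0.5},{"wx":0,"wy":0,"wz":0,"tx":0,"ty":0.13,"tz":0,"claw":0.5},{"wx":0,"wy":0,"wz":0,"tx":0,"ty":0.17,"tz":0,"claw":0.5},{"wx":0,"wy":0,"wz":0,"tx":0,"ty":0.17,"tz":0,"claw":0.5},{"wx":0,"wy":0,"wz":0,"tx":0,"ty":0.17,"tz":0,"claw":0.5}]' 60
python3 - <<'E'
from h import *
import cv2
t=bot.grab_frame("top");s=bot.grab_frame("side");cv2.imwrite("pics/t17f.png",t)
cv2.imwrite("pics/t17.png",cv2.resize(t[160:270,290:415],None,fx=5,fy=5,interpolation=cv2.INTER_CUBIC))
cv2.imwrite("pics/s17.png",cv2.resize(s[140:380,180:400],None,fx=2.5,fy=2.5,interpolation=cv2.INTER_CUBIC))
E
```

```text
clock: 24.55
position: [0.4446, -0.0182, 0.1937]
tool_rot: [-0.374, 1.567, -0.39]
force: [1.3, 0.6, -0.4]
grip_width: 0.0425
clock: 25.15
position: [0.4469, 0.1522, 0.1926]
tool_rot: [-0.7, 1.568, -0.715]
force: [0.5, -0.6, -0.2]
grip_width: 0.043
```

View pics/t17.png

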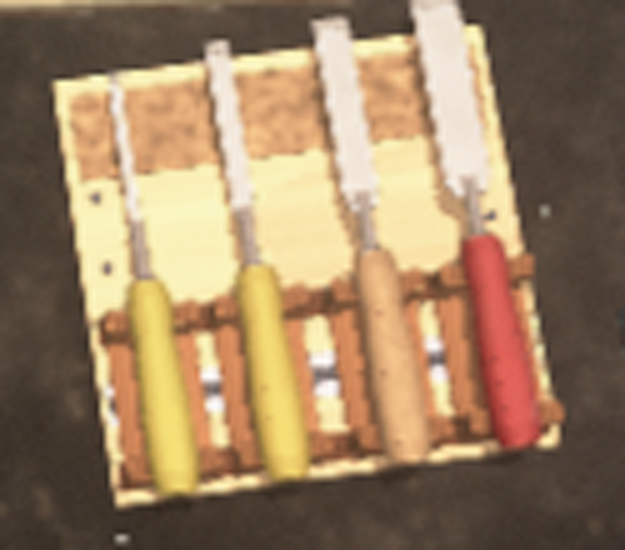

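View pics/s17.png

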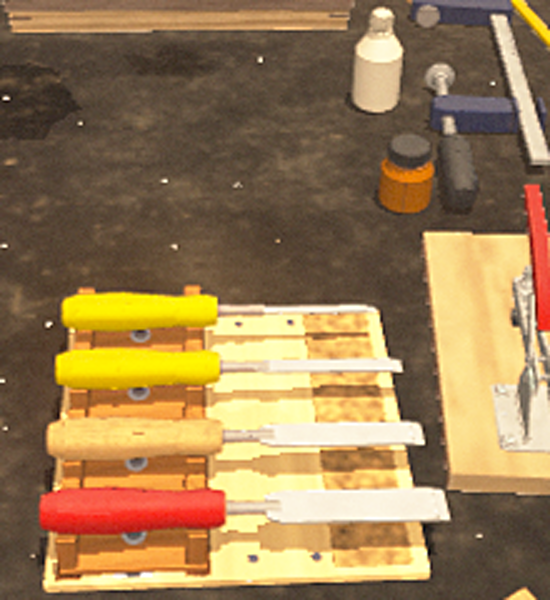

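View pics/t17f.png

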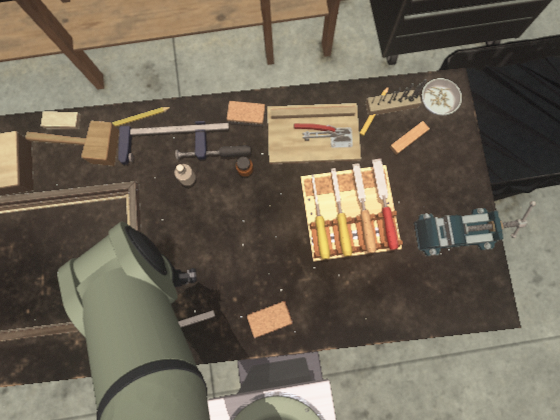

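Run:
```python
from h import *
np.set_printoptions(precision=4,suppress=True)
T=[((178,492),(148,283)),((290,478),(258,268)),((405,460),(374,252)),((518,445),(483,238))]
S=[((62,311),(217,312)),((56,370),(219,369)),((47,438),(221,437)),((40,510),(225,509))]
seat=[(.5109,-.2024),(.5098,-.2613),(.5084,-.3258),(.5078,-.3848)]
for t,s,q in zip(T,S,seat):
    a=[onz("top",290+x/5,160+y/5,.0395) for x,y in t]; b=[onz("side",180+x/2.5,140+y/2.5,.0395) for x,y in s]
    print("seat",q,"top",(sum(a)/2)[:2],np.linalg.norm(a[0]-a[1]),np.degrees(np.arctan2(*(a[1]-a[0])[[1,0]])),"side",(sum(b)/2)[:2],np.linalg.norm(b[0]-b[1]))
```

```text
seat (0.5109, -0.2024) top [ 0.5113 -0.2031] 0.11277466786347448 -1.7943520637419264 side [ 0.5125 -0.2041] 0.11495913585233293
seat (0.5098, -0.2613) top [ 0.5097 -0.2628] 0.11358572482632691 -1.9108712451393761 side [ 0.5114 -0.2642] 0.1142253627719937
seat (0.5084, -0.3258) top [ 0.5091 -0.3253] 0.11266566508245691 -2.7373583006954822 side [ 0.5093 -0.3269] 0.11465872774315483
seat (0.5078, -0.3848) top [ 0.5075 -0.3853] 0.11253585972515934 -2.2294863754669523 side [ 0.5088 -0.3857] 0.11467054954488068
```

All four are centred within about 2 mm, and the bottle and jar are at the same pixels as at the start. Handing in.

Run:
```python
from workcell import bot
print(bot.job_done(), bot.observe()['clock'])
```

```text
the job is handed in; nothing more can be done
the job is handed in; nothing more can be done
```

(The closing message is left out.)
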